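# Put the stacked sanding kit away in its fitted pockets

### The arm

A 6-joint arm with a two-finger parallel gripper is mounted at the origin on the work surface; the furniture and walls round the work are solid. World frame = base frame: x ahead of the robot, y to its left, z up, the work surface at z = 0. Lengths are in mm, angles in rad, forces in N, time in s.
With the tool pointing down it reaches from about 325 to 925 mm from the base axis. Payload 3.1 kg.
Tool frame: the origin (TCP) lies midway between the tips of the shut fingers; the grasp point (between the pads) lies 19 mm behind it; z points along the fingers, x is the direction in which the jaws open and shut, and the axes are right-handed (so a half turn about z gives the same grasp; the last joint's range is limited). The gripper opens to 85 mm and grips with 20 to 120 N. Pads are 22 mm wide; open, the fingers measure 114 mm over their backs; the gripper's body (76 mm by 85 mm) begins 54 mm behind the grasp point. The pads swing forward as they close: fully open they stand 13 mm farther back than shut.
Start: joints at [1.02, 0.217, 1.613, -0, 1.311, -0.112], TCP at [265.517, 565.809, 198.1] pointing down, gripper open.
Joint ranges: [-2.75, 2.75], [-0.78, 2.1], [0.31, 2.55], [-1.13, 4.27], [0.13, 2.63], [-2.58, 2.58]. Speed limits (rad/s): [2.79, 2.79, 3.14, 3.14, 3.14, 3.14].

### API

Orientations are given as a rotation vector (axis times angle).
In Python, from plant import bot gives the robot as it stands.
- The arm moves only by the shell command python3 -m inch 'ROWS'. ROWS is JSON, one flat list of numbers, 5 for each row, row after row: the closure, from 0 (fully open) to 1 (shut), then the shift along the tool's x, y, z in cm, then the turn about the tool's z in rad. A call has 1 to 20 rows; each row is the pose to reach, as a shift and turn from the pose commanded when the call began, along the tool's axes at that moment; what a row does not reach only later rows make up. A row lasts 1/12 s, in which the tool goes at most 41.7 mm and 7.16 degrees, less where a joint would pass 70% of its speed; a pose out of reach is approached as far as the arm can. A call with a gripper value outside its range is refused whole. The fingers move at their own pace and stop on an object; the grip force is fixed at half the most. Time passes only in rows, so rows that repeat a pose let the fingers close. It gives the time, the measured TCP pose, the force and the opening at its end, in the units of the state.
- bot.sense(): the state, without advancing time (a new reading comes with each control period).
- bot.camera(name): name is "scene" or "top" or "wrist"; returns the picture (400x640x3 uint8, blue, green, red); there is no depth.
- bot.camera_info(name): a dict with "intrinsics" (3x3 intrinsics, pixels), "R" (3x3) and "t" (3): a world point X has camera coordinates R X + t. Camera axes: x right, y down, z forward; pixel columns grow to the right and rows downward; lengths in mm; the calibration is good to about 2 mm. A picture is of the moment at which its call begins: read the wrist's pose just before it. camera_info takes no time and is no camera call; for the wrist camera it gives the pose at the moment of the call.
- bot.close_job(): hands the job in, once; it reports no verdict.
The state is a dict: "time_s": time; "joints": joint angles; "qvel": joint speeds; "joint_torque": joint torques, N m; "tool_pos": TCP position; "ee_rot": TCP orientation; "wrist_force": force on the tool from outside, world axes, zero at the start; "ft_torque": the same for the moment, N m; "width": opening from 0.0 (shut) to 1.0 (fully open).
Only numpy, scipy, OpenCV 4.12 (cv2) and the standard library are available. Lean on these libraries where they do the work, as an engineer would, in place of code of your own. Each camera call takes 0.05 s, during which the arm holds its last target.

### The job

Take the stack of sanding pieces apart from the top, one piece at a time, and lay each in the wooden storage block whose pocket fits it: the round puck in the round pocket, the cork block in the short rectangular one, the green hone block in the long narrow one and the sanding board in the largest. Finish each piece before you go on to the next one down. Every piece must end lying right side up and flat on the floor of its pocket.

Things in the scene. Friction and masses are not known exactly. Their poses are not given: they have to be found in the camera images.
- puck_mid (a point): Round wooden sanding puck, diameter 38, height 24 mm, black rubber underside, on top of the stack at the start. Point at its centre, 12 mm above its underside; z up. About 40 g.
- cork_mid (a point): Cork sanding block, 36 x 60 x 26 mm high, second from the top (under the puck). Point at its centre, 13 mm above its underside; x across the 36 mm width (grasp across it), y along the 60 mm length, z up. About 50 g.
- hone_block_mid (a point): Green hone block, 36 x 82 x 20 mm high, third from the top, lying crosswise under the cork block. Point at its centre, 10 mm above its underside; x across the 36 mm width (grasp across it), y along the 82 mm length, z up. About 90 g.
- sanding_board_mid (a point): Light wooden sanding board with a black underside, 58 x 110 x 20 mm high, at the bottom of the stack on the bench, lying crosswise under the hone block. Point at its centre, 10 mm above its underside; x across the 58 mm width (grasp across it), y along the 110 mm length, z up. About 120 g. The stack is free-standing, 90 mm high; grasp each piece by its upper half only, so that the fingertips stay clear of the piece below and, at the set-down, of the pocket's 5 mm rim.
- puck_tray: Wooden storage block, 74 x 74 mm and 9 mm high, fixed to the bench, with one round, 56 mm wide pocket, lined with grey felt, in its top, 5 mm deep (the pocket's floor is 4 mm above the bench; clearance 8 to 9 mm on every side of its piece). Origin: centre of the underside, under the pocket's centre, on the bench; z up.
- cork_tray: Wooden storage block, 68 x 92 mm and 9 mm high, fixed to the bench, with one short rectangular (54 x 78 mm) pocket, lined with grey felt, in its top, 5 mm deep (the pocket's floor is 4 mm above the bench; clearance 8 to 9 mm on every side of its piece). Origin: centre of the underside, under the pocket's centre, on the bench; y runs along the long side, x across, z up.
- hone_tray: Wooden storage block, 68 x 114 mm and 9 mm high, fixed to the bench, with one long narrow rectangular (54 x 100 mm) pocket, lined with grey felt, in its top, 5 mm deep (the pocket's floor is 4 mm above the bench; clearance 8 to 9 mm on every side of its piece). Origin: centre of the underside, under the pocket's centre, on the bench; y runs along the long side, x across, z up.
- board_tray: Wooden storage block, 90 x 142 mm and 9 mm high, fixed to the bench, with one large rectangular (76 x 128 mm) pocket, lined with grey felt, in its top, 5 mm deep (the pocket's floor is 4 mm above the bench; clearance 8 to 9 mm on every side of its piece). Origin: centre of the underside, under the pocket's centre, on the bench; y runs along the long side, x across, z up.

How it is judged:
By the outcome, as a careful person would: the job done as asked, in the order asked, and still so for the second after the job is handed in, with the robot touching nothing.
It also fails if it takes over 106 s, if anything falls off the work surface, if the arm or the gripper's body presses on something with over 40 N, if the wrist force passes 120 N, or if a joint passes its speed limit or range.

## Working session

There is one attempt and no reset: what is moved stays moved. The work goes in short steps, Python scripts to look and compute and a shell command to move; the robot and the scene stay as the last step left them, time stands still between calls to the robot, and variables do not carry over. Pictures are saved under pics/ and viewed, and the job is handed in when it is done.

```bash
ls; mkdir -p pics; python3 - <<'E'
from plant import bot
import cv2
print(bot.sense())
for n in ("top","scene"):
    cv2.imwrite(f"pics/{n}0.png",bot.camera(n)); i=bot.camera_info(n); print(n,i)
E
```

```text
pics
{'time_s': 0.0, 'joints': array([ 1.01983456e+00,  2.17786637e-01,  1.61491122e+00, -1.84379938e-05,
        1.31127598e+00, -1.12228590e-01]), 'qvel': array([ 0.00176614, -0.00022812,  0.00127766,  0.00096174,  0.00144255,
       -0.00119748]), 'joint_torque': array([-4.15335526e-04, -3.96840656e+01, -3.03858626e+01, -8.52156268e-05,
        9.62057034e-03, -5.67187087e-06]), 'tool_pos': array([265.03413986, 565.05222552, 196.76016747]), 'ee_rot': array([ 2.65071666,  1.68423157, -0.00334839]), 'wrist_force': array([0.31016441, 0.60820221, 0.30679274]), 'ft_torque': array([ 0.00443447, -0.02966744, -0.03847098]), 'width': 1.0028013955786579}
top {'intrinsics': array([[433.1348441 ,   0.        , 312.51469974],
       [  0.        , 433.1348441 , 196.48919972],
       [  0.        ,   0.        ,   1.        ]]), 'R': array([[ 0.02180441, -0.99960206, -0.01789682],
       [-0.9879057 , -0.01879363, -0.15391274],
       [ 0.15351515,  0.02103635, -0.98792235]]), 't': array([ -7.62328984, 534.46356318, 871.23747224])}
scene {'intrinsics': array([[507.14363707,   0.        , 331.17890524],
       [  0.        , 507.14363707, 201.56799592],
       [  0.        ,   0.        ,   1.        ]]), 'R': array([[ 0.76187264, -0.64756273,  0.01458039],
       [-0.48213518, -0.58198786, -0.65485555],
       [ 0.43254567,  0.49188681, -0.7556134 ]]), 't': array([-403.33411796,  284.51669316,  949.50929033])}
```

View pics/top0.png

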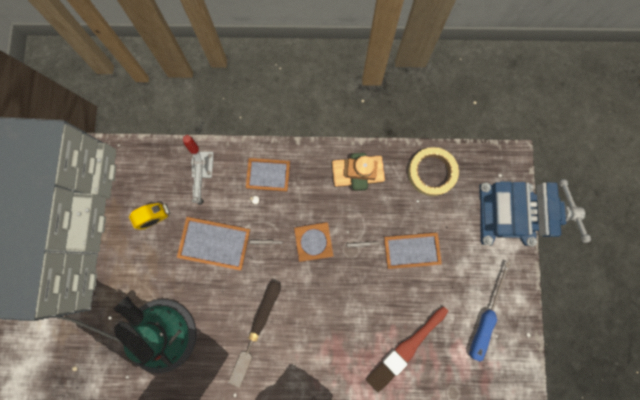

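View pics/scene0.png

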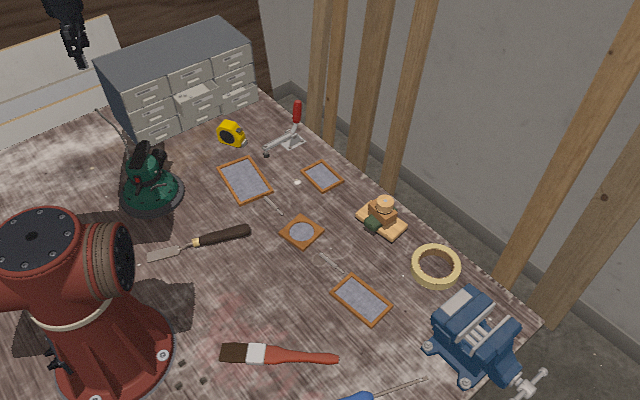

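```bash
cat > h.py <<'E'
from plant import bot
import cv2, numpy as np
def w(px,z,name="top",info=None):
    i=info or bot.camera_info(name); K,R,t=np.array(i["intrinsics"]),np.array(i["R"]),np.array(i["t"])
    d=R.T@np.linalg.inv(K)@np.array([px[0],px[1],1.]); c=-R.T@t
    return c+d*(z-c[2])/d[2]
def p(X,name="top",info=None):
    i=info or bot.camera_info(name); q=np.array(i["R"])@np.array(X,float)+np.array(i["t"]); q=np.array(i["intrinsics"])@q; return q[:2]/q[2]
E
python3 - <<'E'
from h import *
im=cv2.imread("pics/top0.png")
hsv=cv2.cvtColor(im,cv2.COLOR_BGR2HSV)
m=cv2.inRange(hsv,(5,120,80),(18,255,255))
roi=np.zeros_like(m); roi[145:280,170:450]=255; m&=roi
for c in cv2.findContours(m,cv2.RETR_EXTERNAL,cv2.CHAIN_APPROX_NONE)[0]:
    if cv2.contourArea(c)<200: continue
    P=np.array([w(q[0],9)[:2] for q in c],np.float32)
    r=cv2.minAreaRect(P); print(cv2.minAreaRect(c)[0],r, cv2.boxPoints(r).round().tolist())
cv2.imwrite("pics/t1.png",cv2.resize(im[140:280,170:450],None,fx=2.8,fy=2.8,interpolation=cv2.INTER_CUBIC))
cv2.imwrite("pics/t2.png",cv2.resize(im[140:200,320:400],None,fx=10,fy=10,interpolation=cv2.INTER_CUBIC))
s=cv2.imread("pics/scene0.png");cv2.imwrite("pics/s2.png",cv2.resize(s[185:250,340:420],None,fx=9,fy=9,interpolation=cv2.INTER_CUBIC))
E
```

```text
(412.28326416015625, 250.21029663085938) ((428.0236511230469, -211.4452667236328), (68.01671600341797, 114.89738464355469), 5.962881565093994) [[388.0, -158.0], [400.0, -272.0], [468.0, -265.0], [456.0, -151.0]]
(313.1607971191406, 241.68511962890625) ((441.60626220703125, 0.3687400817871094), (75.06094360351562, 74.16727447509766), 10.154851913452148) [[398.0, 30.0], [411.0, -43.0], [485.0, -30.0], [472.0, 43.0]]
(212.99600219726562, 243.1026611328125) ((434.38067626953125, 215.70147705078125), (142.91485595703125, 90.51497650146484), 80.21473693847656) [[378.0, 153.0], [467.0, 138.0], [491.0, 278.0], [402.0, 294.0]]
(267.5172424316406, 174.29312133789062) ((587.4218139648438, 104.17976379394531), (92.49253845214844, 69.10396575927734), 86.94268798828125) [[550.0, 60.0], [619.0, 56.0], [624.0, 149.0], [555.0, 152.0]]
(357.5395812988281, 170.39605712890625) ((599.6548461914062, -94.1253662109375), (59.153072357177734, 108.94796752929688), 6.866735458374023) [[564.0, -44.0], [577.0, -152.0], [636.0, -145.0], [623.0, -37.0]]
```

View pics/t2.png

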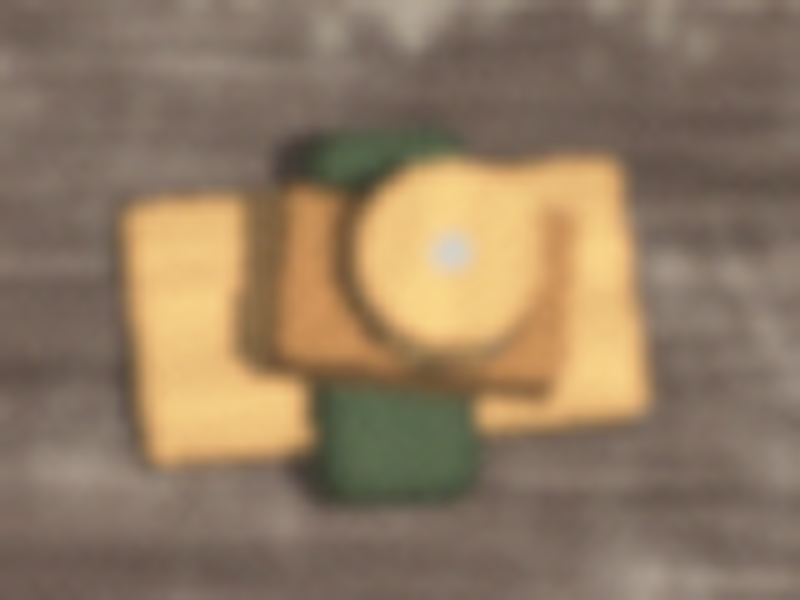

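View pics/s2.png

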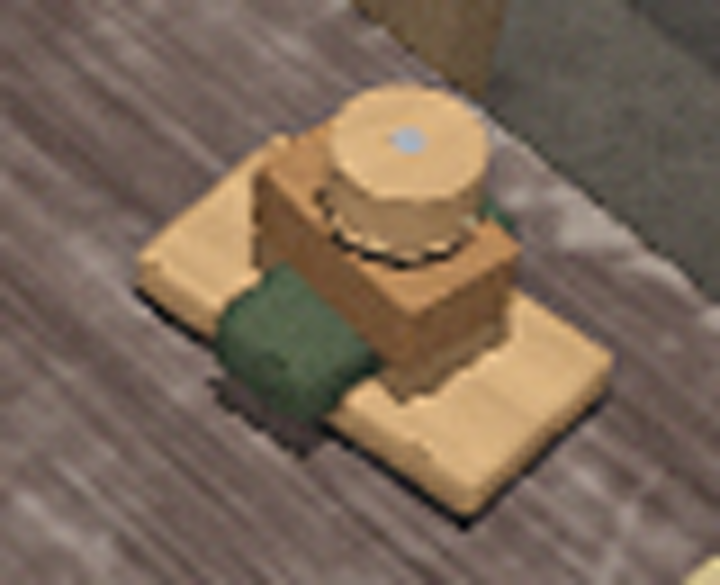

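```bash
python3 - <<'E'
from h import *
f=lambda u,v:(320+(u+.5)/10-.5,140+(v+.5)/10-.5)
print("puck",w(f(450,252),90))
c=[w(f(*q),66)[:2] for q in [(287,185),(280,362),(552,395),(572,207)]]
print("cork",np.round(c),np.mean(c,0))
b=[w(f(*q),20)[:2] for q in [(123,203),(152,465),(650,410),(622,158)]]
print("board",np.round(b),np.mean(b,0),cv2.minAreaRect(np.float32(b)))
h=[w(f(*q),40)[:2] for q in [(325,500),(475,495),(460,130)]];print("hone",np.round(h))
i=bot.camera_info("wrist");print(i)
s=bot.sense();R=cv2.Rodrigues(s["ee_rot"])[0];print(R.round(3))
print("cam pos in tool",R.T@(-i["R"].T@i["t"]-s["tool_pos"]), (np.array(i["R"])@R).round(2))
print("studs floor?",w((380,85),0),w((360,137),0),w((200,195),0))
d=np.array([610,-105,198])-s["tool_pos"];print("move tool axes cm",R.T@d/10)
E
```

```text
puck [ 593.5363707  -101.00938666   90.        ]
cork [[ 613.  -70.]
 [ 575.  -69.]
 [ 569. -124.]
 [ 609. -129.]] [591.6508037  -97.78540247]
board [[ 620.  -37.]
 [ 562.  -44.]
 [ 576. -151.]
 [ 632. -145.]] [597.09043689 -94.30088123] ((596.5223999023438, -94.24469757080078), (58.430110931396484, 109.33275604248047), 6.286067962646484)
hone [[ 551.  -80.]
 [ 553. -111.]
 [ 632. -108.]]
{'intrinsics': array([[358.14257211,   0.        , 317.49128728],
       [  0.        , 358.14257211, 204.49063711],
       [  0.        ,   0.        ,   1.        ]]), 'R': array([[ 0.42551905,  0.9049459 , -0.00254261],
       [ 0.8553859 , -0.40129494,  0.3275322 ],
       [ 0.29537858, -0.14154611, -0.9448366 ]]), 't': array([-623.31781677,  -42.65066179,  381.22841148])}
[[ 0.425  0.905 -0.001]
 [ 0.905 -0.425 -0.002]
 [-0.002 -0.    -1.   ]]
cam pos in tool [  -0.23295159  -84.04081556 -175.683276  ] [[ 1.    0.    0.  ]
 [-0.    0.94 -0.33]
 [-0.    0.33  0.94]]
studs floor? [ 802.04899808 -144.64712292    0.        ] [678.21024326 -99.57488628   0.        ] [539.52383986 253.46183581   0.        ]
move tool axes cm [-4.60066403e+01  5.96930286e+01 -2.54622845e-02]
```

```bash
python3 - <<'E'
from h import *
cv2.imwrite("pics/w0.png",bot.camera("wrist"))
print(p([265,565,198]),p([265,565,198],"scene"),p([265,565,0],"scene"))
# cabinet: bottom corners in top & scene
for n,q in [("top",(103,318)),("top",(117,145)),("scene",(142,140)),("scene",(258,88))]: print(n,q,w(q,0,n))
for z in (150,200,250,300): print(z,[w(q,z,"top")[:2].round() for q in ((46,318),(62,122))],[w(q,z,"scene")[:2].round() for q in((112,93),(250,40),(220,18),(95,62))])
E
```

```text
[-26.62183368 334.23151339] [91.12963546 73.24077956] [116.79934952 136.5440687 ]
top (103, 318) [270.68716222 444.51202703   0.        ]
top (117, 145) [650.44817052 449.35027551   0.        ]
scene (142, 140) [3.09875921e+02 5.10574053e+02 1.13686838e-13]
scene (258, 88) [6.74730756e+02 5.02698348e+02 1.13686838e-13]
150 [array([288., 474.]), array([654., 486.])] [array([286., 533.]), array([676., 517.]), array([674., 667.]), array([308., 682.])]
200 [array([295., 443.]), array([637., 455.])] [array([269., 460.]), array([633., 446.]), array([632., 586.]), array([290., 600.])]
250 [array([301., 413.]), array([621., 423.])] [array([253., 388.]), array([591., 375.]), array([590., 505.]), array([272., 518.])]
300 [array([308., 382.]), array([604., 391.])] [array([236., 316.]), array([549., 304.]), array([548., 424.]), array([254., 436.])]
```

View pics/w0.png

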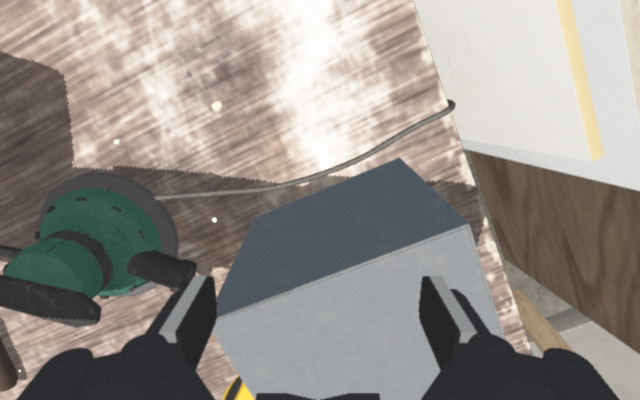

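```bash
python3 -m inch '[0,0,0,-4,0, 0,0,0,-8,0, 0,0,0,-12,0, 0,0,0,-13,0, 0,-3,3.7,-13,0, 0,-46.4,58,-13,-0.44, 0,-46.4,58,-13,-0.44, 0,-46.4,58,-13,-0.44, 0,-46.4,58,-13,-0.44, 0,-46.4,58,-13,-0.44, 0,-46.4,58,-13,-0.44, 0,-46.4,58,-13,-0.44, 0,-46.4,58,-13,-0.44, 0,-46.4,58,-13,-0.44, 0,-46.4,58,-13,-0.44, 0,-46.4,58,-13,-0.44, 0,-46.4,58,-13,-0.44, 0,-46.4,58,-13,-0.44, 0,-46.4,58,-13,-0.44, 0,-46.4,58,-13,-0.44]'
```

```text
time_s: 1.82
tool_pos: [557.5, -28.9, 327.8]
ee_rot: [-2.22, -2.222, -0.0]
wrist_force: [-0.0, 0.5, -0.4]
width: 0.998
```

```bash
python3 -m inch '[0,-7.2,3.6,10,0, 0,-7.2,3.6,10,0, 0,-7.2,3.6,10,0, 0,-7.2,3.6,10,0,0,-7.2,3.6,10,0,0,-7.2,3.6,10,0]'; python3 - <<'E'
from h import *
s=bot.sense();i=bot.camera_info("wrist");im=bot.camera("wrist");cv2.imwrite("pics/w1.png",im)
import pickle;pickle.dump((s,i),open("w1.pkl","wb"))
print(s["tool_pos"],s["ee_rot"]);
for n,X in dict(puck=[593.5,-101,90],tcp=s["tool_pos"],tip74=[593.5,-101,74]).items(): print(n,p(X,info=i))
E
```

```text
time_s: 2.32
tool_pos: [593.1, -98.5, 228.1]
ee_rot: [-2.22, -2.222, -0.0]
wrist_force: [0.6, 0.8, 0.7]
width: 1.0
[593.09015871 -98.46565948 228.11454891] [-2.21981587e+00 -2.22168150e+00 -2.13119563e-04]
puck [315.2753557  179.30548325]
tcp [318.57840102 245.15547677]
tip74 [315.36683009 174.90538822]
```

View pics/w1.png

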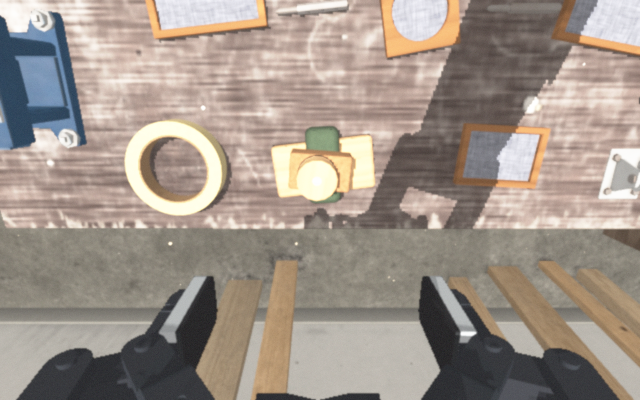

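```bash
python3 - <<'E'
from h import *
im=cv2.imread("pics/w1.png");cv2.imwrite("pics/w1z.png",cv2.resize(im[120:210,260:390],None,fx=6,fy=6,interpolation=cv2.INTER_CUBIC))
E
```

```text
(no output)
```

View pics/w1z.png

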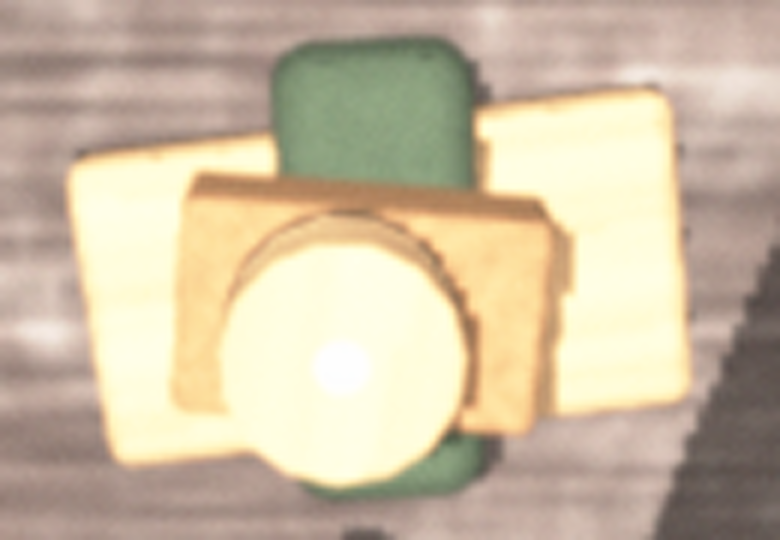

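```bash
python3 - <<'E'
from h import *
import pickle;s,i=pickle.load(open("w1.pkl","rb"))
f=lambda q:(260+(q[0]+.5)/6-.5,120+(q[1]+.5)/6-.5)
W=lambda q,z:w(f(q),z,info=i)[:2]
print("puck",W((343,365.5),90))
for n,z,c in [("cork",66,[(187,193),(550,218),(532,435),(172,408)]),("board",20,[(68,160),(670,90),(692,400),(112,465)]),("hone",40,[(272,40),(471,40),(485,495)])]:
    P=np.array([W(q,z) for q in c]);print(n,P.round(1).tolist(),P.mean(0),cv2.minAreaRect(np.float32(P)))
# trays via top camera vs wrist: cork tray
im=cv2.imread("pics/w1.png");m=cv2.inRange(cv2.cvtColor(im,cv2.COLOR_BGR2HSV),(5,120,80),(18,255,255))
for c in cv2.findContours(m[:230],cv2.RETR_EXTERNAL,cv2.CHAIN_APPROX_NONE)[0]:
    if cv2.contourArea(c)>1000: print(cv2.minAreaRect(np.float32([w(q[0],9,info=i)[:2] for q in c])))
E
```

```text
puck [594.61846157 -99.66562733]
cork [[572.9, -124.4], [576.9, -66.8], [613.0, -68.6], [608.4, -127.7]] [592.79649165 -96.88022553] ((592.6785278320312, -96.76211547851562), (59.244510650634766, 36.095184326171875), 85.52334594726562)
board [[575.7, -149.0], [563.3, -41.8], [620.3, -35.0], [633.0, -143.1]] [598.07500575 -92.23087594] ((598.0614013671875, -92.4058609008789), (57.633338928222656, 108.93540954589844), 6.685079097747803)
hone [[552.2, -111.5], [552.2, -78.4], [632.2, -74.4]] [578.85105764 -88.10543688] ((585.85595703125, -79.32673645019531), (88.2321548461914, 30.06719970703125), 24.91222381591797)
((588.9938354492188, 104.40634155273438), (94.37638092041016, 67.8368911743164), 86.7256088256836)
((454.0807800292969, 3.3227462768554688), (52.39411544799805, 74.51793670654297), 10.366765022277832)
```

```bash
python3 -m inch '[0,-0.2,0.1,4,0, 0,-0.2,0.1,8,0, 0,-0.2,0.1,12,0, 0,-0.2,0.1,14.5,0, 0,-0.2,0.1,15.3,0, 0,-0.2,0.1,15.3,0, 0,-0.2,0.1,15.3,0]'; python3 - <<'E'
from h import *
s=bot.sense();print(s["tool_pos"])
for n in("wrist","scene"):
    im=bot.camera(n);
    if n=="scene": im=cv2.resize(im[130:260,320:440],None,fx=4.5,fy=4.5,interpolation=cv2.INTER_CUBIC)
    cv2.imwrite(f"pics/a_{n}.png",im)
E
```

```text
time_s: 2.95
tool_pos: [596.2, -100.6, 77.9]
ee_rot: [2.216, 2.221, 0.003]
wrist_force: [-0.4, -0.4, 1.2]
width: 1.001
[ 596.23674918 -100.56397528   77.85123434]
```

View pics/a_wrist.png

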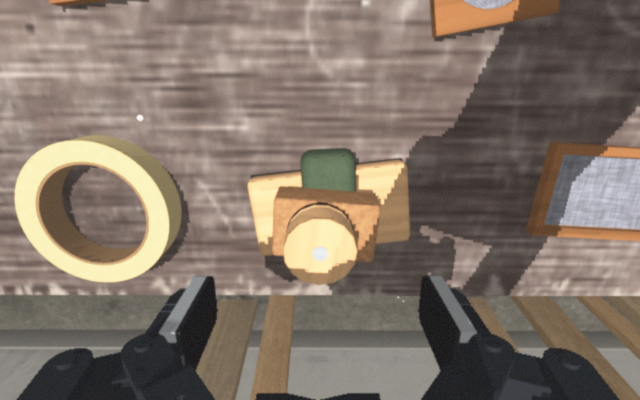

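View pics/a_scene.png

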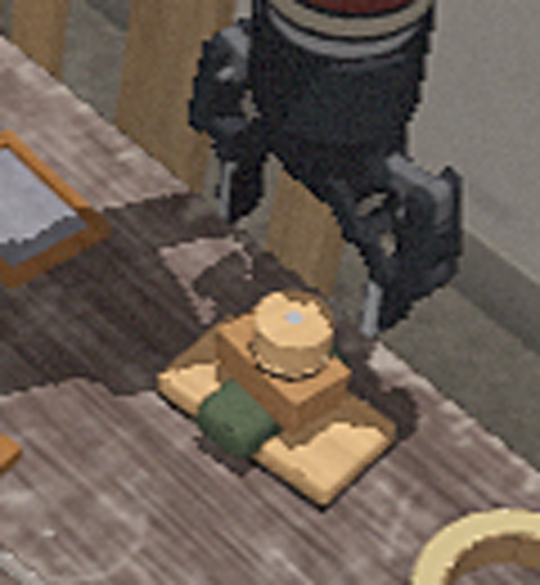

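```bash
python3 - <<'E'
from h import *
for z in(78,91,105): print(z,[((p([596,-100.5+d,z],"scene")-[320,130])*4.5).round() for d in(-42,42)],[p([596,-100.5+d,z],"wrist").round() for d in(-42,42)])
E
```

```text
78 [array([355., 383.]), array([233., 282.])] [array([242., 242.]), array([397., 242.])]
91 [array([359., 366.]), array([235., 264.])] [array([237., 253.]), array([403., 253.])]
105 [array([362., 347.]), array([237., 244.])] [array([231., 267.]), array([409., 267.])]
```

```bash
python3 -m inch '[0.4,0,0,0,0,0.4,0,0,0,0,0.4,0,0,0,0,0.4,0,0,0,0]'; python3 - <<'E'
from h import *
s=bot.sense();print(s["tool_pos"])
for n in("wrist","scene"):
    im=bot.camera(n);
    if n=="scene": im=cv2.resize(im[130:260,320:440],None,fx=4.5,fy=4.5,interpolation=cv2.INTER_CUBIC)
    cv2.imwrite(f"pics/b_{n}.png",im)
E
```

```text
time_s: 3.38
tool_pos: [594.7, -101.0, 75.9]
ee_rot: [2.219, 2.222, 0.001]
wrist_force: [-0.6, -0.2, 0.1]
width: 0.601
[ 594.66626204 -100.97794636   75.91317158]
```

View pics/b_wrist.png

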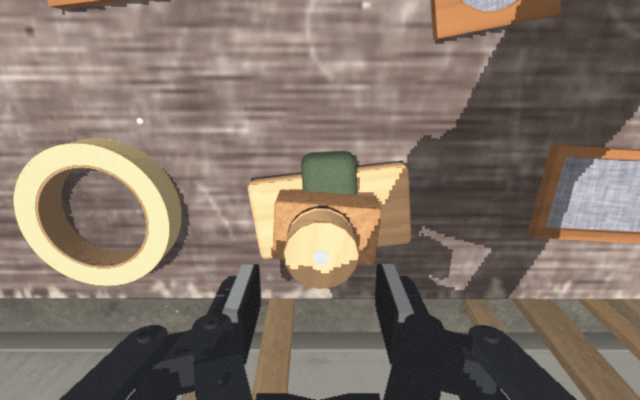

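View pics/b_scene.png

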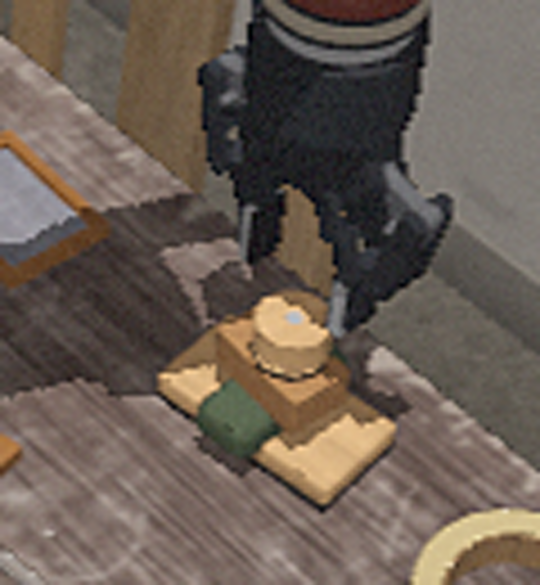

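```bash
python3 -m inch '[0.4,0,0,-2.5,0,1,0,0,-2.5,0,1,0,0,-2.5,0,1,0,0,-2.5,0,1,0,0,-2.5,0,1,0,0,-2.5,0,1,0,0,-2.5,0,1,0,0,-2.5,0]'; python3 - <<'E'
from h import *
s=bot.sense();print(s["tool_pos"],s["width"])
X=s["tool_pos"];print((p(X,"scene")-[320,130])*4.5,p(X,"wrist"))
for n in("wrist","scene"):
    im=bot.camera(n);
    if n=="scene": im=cv2.resize(im[130:260,320:440],None,fx=4.5,fy=4.5,interpolation=cv2.INTER_CUBIC)
    cv2.imwrite(f"pics/c_{n}.png",im)
E
```

```text
time_s: 4.15
tool_pos: [593.8, -100.7, 99.4]
ee_rot: [-2.219, -2.222, 0.001]
wrist_force: [-0.6, 0.4, 0.5]
width: 0.001
[ 593.75031287 -100.67150242   99.37679497] 0.0011318434609369793
[294.33354761 304.67375484] [318.54489969 245.16742509]
```

View pics/c_wrist.png

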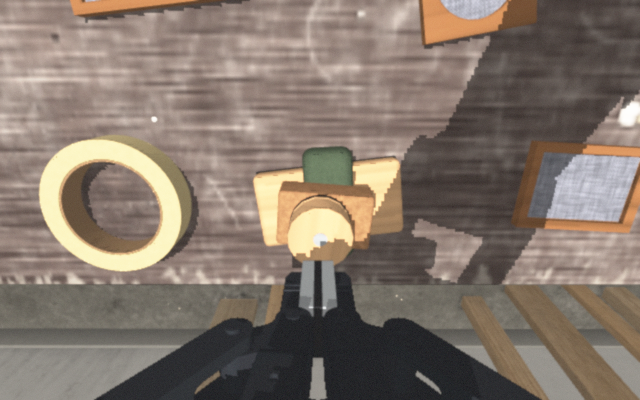

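View pics/c_scene.png

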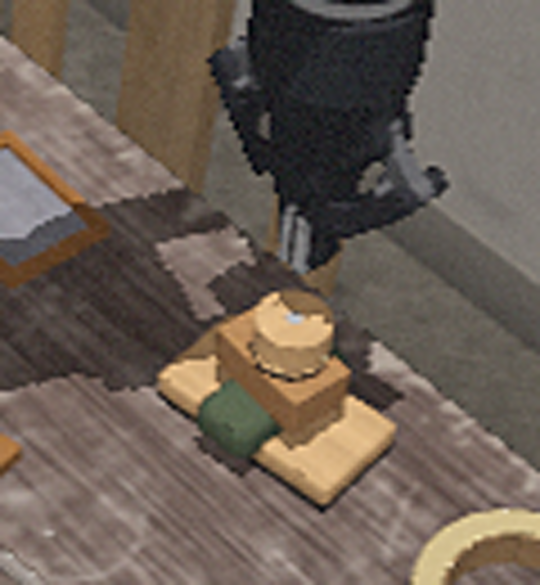

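```bash
python3 -m inch '[0,0,0,0,0,0,0,0,0,0,0,0,0,0,0,0,0,0,0,0,0,0,0,2.5,0,0,0,0,2.5,0,0.7,0,0,2.5,0,0.7,0,0,2.5,0,0.7,0,0,2.5,0,0.7,0,0,2.5,0,0.7,0,0,2.5,0]'; python3 - <<'E'
from h import *
s=bot.sense();print(s["tool_pos"],s["width"],s["wrist_force"])
for n in("wrist","scene"):
    im=bot.camera(n);
    if n=="scene": im=cv2.resize(im[130:260,320:440],None,fx=4.5,fy=4.5,interpolation=cv2.INTER_CUBIC)
    cv2.imwrite(f"pics/d_{n}.png",im)
E
```

```text
time_s: 5.17
tool_pos: [594.9, -101.0, 76.1]
ee_rot: [2.219, 2.222, 0.001]
wrist_force: [0.5, -0.5, 0.1]
width: 0.3
[ 594.9323782  -101.00445806   76.1252898 ] 0.3001587380650592 [ 0.54734973 -0.50345453  0.10929531]
```

View pics/d_wrist.png

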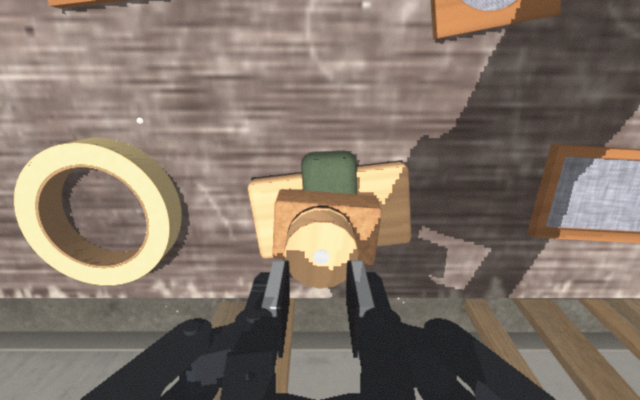

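View pics/d_scene.png

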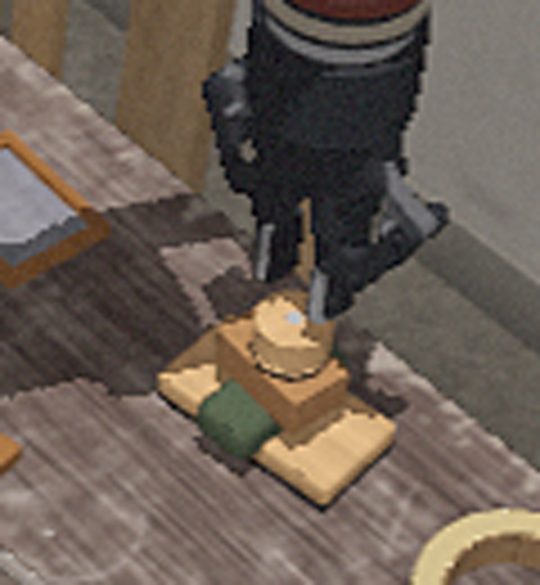

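```bash
python3 - <<'E'
from h import *
from scipy.optimize import least_squares
# scene: d: width .3 TCP 594.9,-101,76.1
def sc(X): return (p(X,"scene")-[320,130])*4.5
for z in (76,85,90,95,100,105,110): print(z,sc([584,-88.3,z]).round(),sc([584,-113.8,z]).round(), p([584,-88.3,z],"wrist").round(), p([584,-113.8,z],"wrist").round())
d=cv2.imread("pics/d_scene.png");cv2.imwrite("pics/dz.png",cv2.resize(d[180:400,180:400],None,fx=2.7,fy=2.7))
d=cv2.imread("pics/d_wrist.png");cv2.imwrite("pics/dwz.png",cv2.resize(d[180:330,230:410],None,fx=4,fy=4,interpolation=cv2.INTER_CUBIC))
E
```

```text
76 [257. 332.] [294. 363.] [342. 227.] [294. 227.]
85 [259. 319.] [296. 351.] [344. 234.] [293. 234.]
90 [260. 312.] [297. 344.] [344. 238.] [293. 238.]
95 [261. 306.] [298. 337.] [345. 243.] [292. 243.]
100 [262. 299.] [299. 330.] [346. 247.] [291. 247.]
105 [262. 292.] [300. 323.] [347. 252.] [290. 252.]
110 [263. 285.] [301. 316.] [347. 257.] [289. 257.]
```

View pics/dz.png

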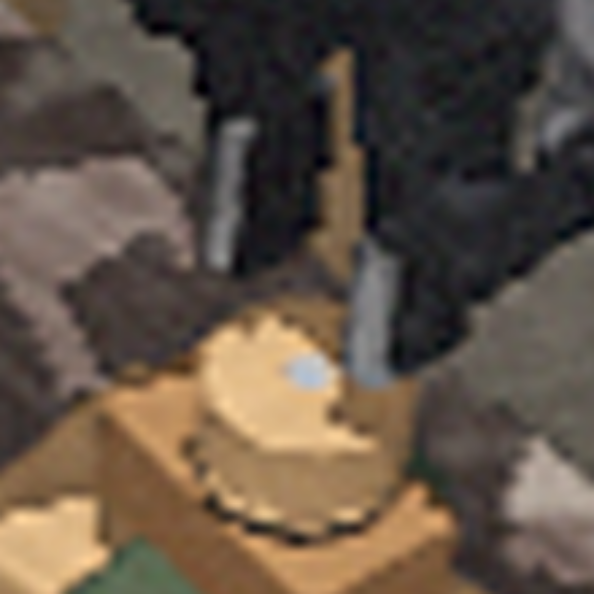

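View pics/dwz.png

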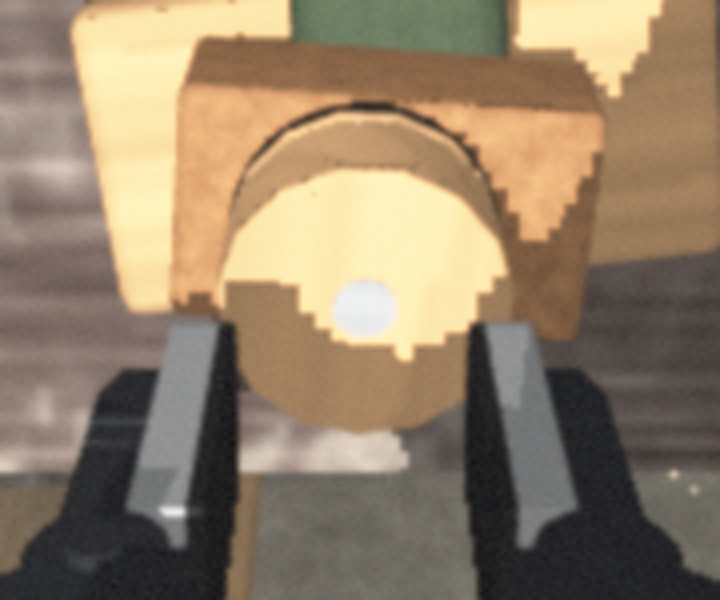

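```bash
python3 -m inch '[0.25,0,0,0,0,0.25,0,0,0,0,0.25,0,0,1.5,0,0.25,0,0,3.3,0,0.4,0,0,3.3,0,0.4,0,0,3.3,0]'; python3 - <<'E'
from h import *
s=bot.sense();print(s["tool_pos"],s["width"],s["wrist_force"])
i=bot.camera_info("wrist")
for zt in (35,39,43,47): print(zt,[p(s["tool_pos"]+np.array([-11,k*42.5*s["width"],zt]),"wrist",i).round() for k in(-1,1)])
im=bot.camera("wrist");d=bot.camera("scene")
cv2.imwrite("pics/e.png",np.vstack([cv2.resize(im[180:330,230:410],(540,300)),cv2.resize(d[150:230,340:440],(540,300),interpolation=cv2.INTER_CUBIC)]))
E
```

```text
time_s: 5.77
tool_pos: [592.8, -100.4, 40.9]
ee_rot: [-2.218, -2.221, 0.003]
wrist_force: [0.5, 0.4, -0.1]
width: 0.601
[ 592.76857833 -100.37891017   40.86740797] 0.6005933277482867 [ 0.48577197  0.3689945  -0.12564815]
35 [array([261., 257.]), array([377., 257.])]
39 [array([259., 261.]), array([379., 261.])]
43 [array([258., 266.]), array([380., 266.])]
47 [array([256., 271.]), array([382., 271.])]
```

View pics/e.png

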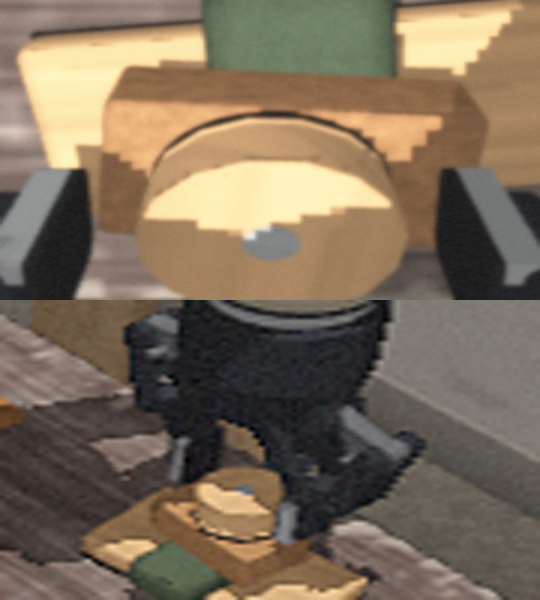

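```bash
python3 -m inch '[1,0,0,0.1,0,1,0,0,0.1,0,1,0,0,0.1,0,1,0,0,0.1,0,1,0,0,0.1,0,1,0,0,0.1,0]'; python3 -m inch '[1,0,0,-2,0,1,0,0,-4,0,1,0,0,-4,0]'; python3 - <<'E'
from h import *
s=bot.sense();print(s["tool_pos"],s["width"],s["wrist_force"])
im=bot.camera("wrist");d=bot.camera("scene")
cv2.imwrite("pics/f.png",np.vstack([cv2.resize(im[180:330,230:410],(540,300)),cv2.resize(d[150:230,340:440],(540,300),interpolation=cv2.INTER_CUBIC)]))
E
```

```text
time_s: 6.37
tool_pos: [595.8, -101.3, 42.8]
ee_rot: [2.218, 2.221, 0.003]
wrist_force: [0.3, 0.6, 5.5]
width: 0.419
time_s: 6.62
tool_pos: [597.0, -101.5, 84.8]
ee_rot: [2.216, 2.219, 0.005]
wrist_force: [0.9, -0.1, 1.6]
width: 0.413
[ 596.96232454 -101.52435325   84.80623521] 0.4129159076959114 [ 0.86784202 -0.12394148  1.64129936]
```

View pics/f.png

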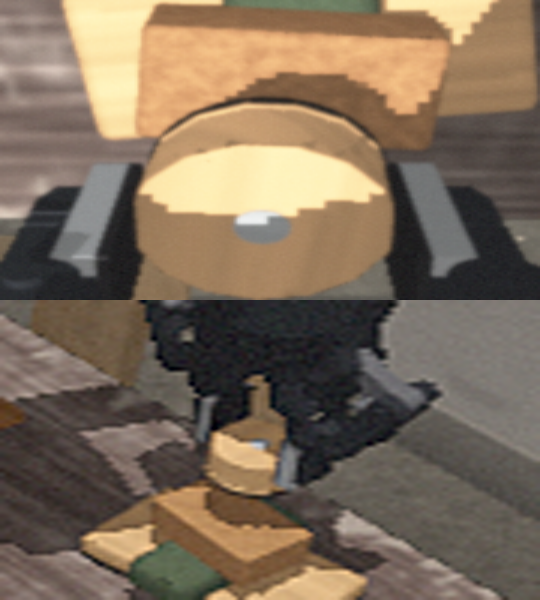

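```bash
python3 -m inch '[1,2,-3,-1,0,1,4.5,-6.5,-1,0,1,7,-10,-1,0,1,9,-13.5,0,0,1,10.2,-15.2,1,0,1,10.2,-15.2,3,0,1,10.2,-15.2,5,0,1,10.2,-15.2,5,0,1,10.2,-15.2,5,0,1,10.2,-15.2,5,0]'; python3 - <<'E'
from h import *
s=bot.sense();print(s["tool_pos"],s["width"],s["wrist_force"],s["ee_rot"])
im=bot.camera("wrist");d=bot.camera("scene");t=bot.camera("top")
cv2.imwrite("pics/g.png",np.vstack([im[100:400,100:540],cv2.resize(d[180:260,250:367],(440,300),interpolation=cv2.INTER_CUBIC)]))
cv2.imwrite("pics/gt.png",t)
E
```

```text
time_s: 7.55
tool_pos: [442.0, 1.0, 31.0]
ee_rot: [-2.22, -2.222, 0.001]
wrist_force: [-0.4, -0.1, -0.9]
width: 0.416
[442.02263812   0.95928542  30.98812179] 0.415653122275594 [-0.40235868 -0.07429816 -0.90273203] [-2.21984525e+00 -2.22207764e+00  7.52432440e-04]
```

View pics/g.png

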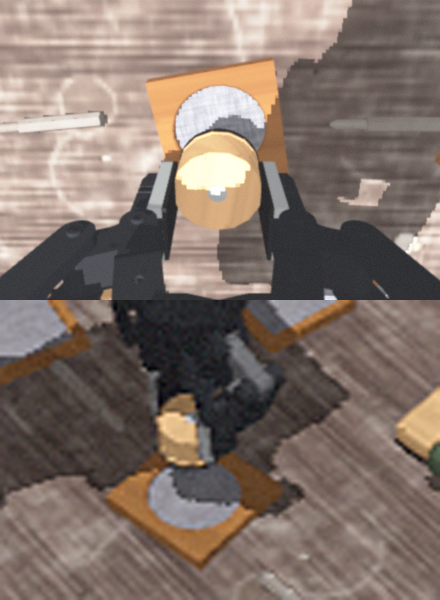

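```bash
python3 -m inch '[1,0,0,2.5,0,1,0,0,4,0,1,0,0,4.6,0,1,0,0,4.9,0,1,0,0,4.9,0,1,0,0,4.9,0]'; python3 - <<'E'
from h import *
s=bot.sense();print(s["tool_pos"],s["width"],s["wrist_force"],s["ee_rot"])
im=bot.camera("wrist");d=bot.camera("scene")
cv2.imwrite("pics/h.png",np.vstack([im[100:400,100:540],cv2.resize(d[180:260,250:367],(440,300),interpolation=cv2.INTER_CUBIC)]))
E
```

```text
time_s: 8.2
tool_pos: [443.1, 0.8, -17.1]
ee_rot: [2.219, 2.222, 0.001]
wrist_force: [0.5, 0.4, -0.4]
width: 0.412
[443.05798984   0.83736917 -17.10072136] 0.41165111287113465 [ 0.46752766  0.39609175 -0.35671182] [2.21932005e+00 2.22184044e+00 1.38198434e-03]
```

View pics/h.png

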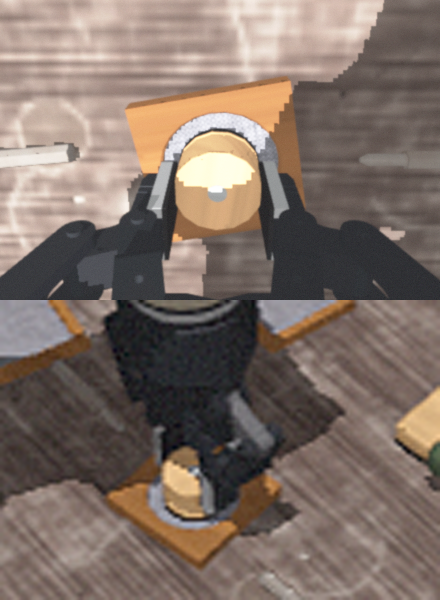

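```bash
python3 -m inch '[1,0,0,0.2,0,1,0,0,0.2,0]'; python3 -m inch '[1,0,0,0.1,0,1,0,0,0.1,0]';python3 -m inch '[1,0,0,0.1,0,1,0,0,0.1,0]'
```

```text
time_s: 8.47
tool_pos: [443.6, 0.8, -18.7]
ee_rot: [2.219, 2.221, 0.002]
wrist_force: [-0.1, 0.6, 4.0]
width: 0.418
time_s: 8.63
tool_pos: [443.6, 0.8, -18.9]
ee_rot: [2.219, 2.222, 0.001]
wrist_force: [-3.5, 1.6, 12.5]
width: 0.413
time_s: 8.8
tool_pos: [443.7, 0.9, -19.0]
ee_rot: [2.219, 2.222, 0.001]
wrist_force: [-6.7, 1.6, 20.3]
width: 0.415
```

```bash
python3 -m inch '[1,0,0,-0.2,0,0.3,0,0,-0.2,0,0.2,0,0,-0.2,0,0.2,0,0,-0.2,0,0.2,0,0,-0.2,0,0.2,0,0,-4,0,0.2,0,0,-8,0,0.2,0,0,-10,0,0.2,0,0,-10,0]'; python3 - <<'E'
from h import *
s=bot.sense();print(s["tool_pos"],s["width"],s["wrist_force"],s["ee_rot"])
im=bot.camera("wrist");d=bot.camera("scene")
cv2.imwrite("pics/i.png",np.vstack([im[100:400,100:540],cv2.resize(d[180:260,250:367],(440,300),interpolation=cv2.INTER_CUBIC)]))
E
```

```text
time_s: 9.55
tool_pos: [446.9, 0.3, 83.1]
ee_rot: [2.214, 2.217, 0.01]
wrist_force: [0.7, 1.1, 0.1]
width: 0.8
[4.46905211e+02 3.14803150e-01 8.31421149e+01] 0.7996413887555095 [0.72349446 1.07720965 0.06767624] [2.21392794 2.2168209  0.0097747 ]
```

View pics/i.png

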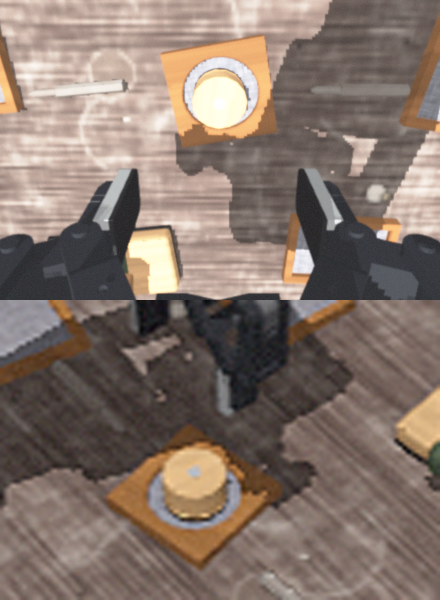

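```bash
python3 -m inch '[0.2,-2,3.5,-2,0.12,0.2,-4,7,-4,0.24,0.2,-6,10.5,-4,0.36,0.2,-8,13,-4,0.48,0.2,-9.8,15,-4,0.6,0.2,-9.8,15,-4,0.72,0.2,-9.8,15,-4,0.84,0.2,-9.8,15,-4,0.96,0.2,-9.8,15,-4,1.08,0.2,-9.8,15,-4,1.2,0.2,-9.8,15,-4,1.32,0.2,-9.8,15,-2,1.44,0.2,-9.8,15,0,1.56,0.2,-9.8,15,0,1.65,0.2,-9.8,15,0,1.65,0.2,-9.8,15,0,1.65]'; python3 - <<'E'
from h import *
s=bot.sense();i=bot.camera_info("wrist");im=bot.camera("wrist");R=cv2.Rodrigues(s["ee_rot"])[0]
print(s["tool_pos"],s["width"],s["wrist_force"],R.round(3).tolist())
import pickle;pickle.dump((s,i),open("w2.pkl","wb"));cv2.imwrite("pics/w2.png",im)
E
```

```text
time_s: 10.98
tool_pos: [590.5, -96.3, 75.5]
ee_rot: [-3.138, 0.119, 0.007]
wrist_force: [0.9, 0.1, 0.6]
width: 0.798
[590.45078394 -96.33727845  75.51345358] 0.798070343551055 [0.89470206 0.08759482 0.59912936] [[0.997, -0.076, -0.004], [-0.076, -0.997, 0.001], [-0.004, -0.001, -1.0]]
```

View pics/w2.png

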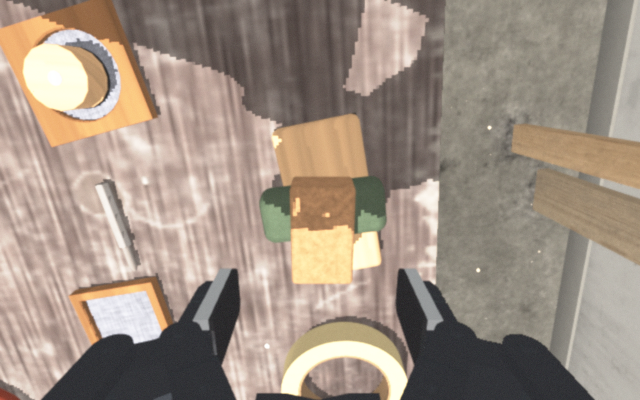

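```bash
python3 - <<'E'
from h import *
import pickle;s,i=pickle.load(open("w2.pkl","rb"))
im=cv2.imread("pics/w2.png");cv2.imwrite("pics/w2z.png",cv2.resize(im[150:300,250:400],None,fx=4,fy=4,interpolation=cv2.INTER_CUBIC))
a=np.deg2rad(-4.5);c,sn=np.cos(a),np.sin(a)
for z in(66,40): print(z,[((p([592.2+c*x-sn*y,-97.3+sn*x+c*y,z],info=i)-[250,150])*4).round() for x,y in[(-18,30),(18,30),(18,-30),(-18,-30)]])
E
```

```text
66 [array([148., 152.]), array([415., 153.]), array([401., 541.]), array([158., 540.])]
40 [array([162., 104.]), array([399., 104.]), array([388., 456.]), array([171., 456.])]
```

View pics/w2z.png

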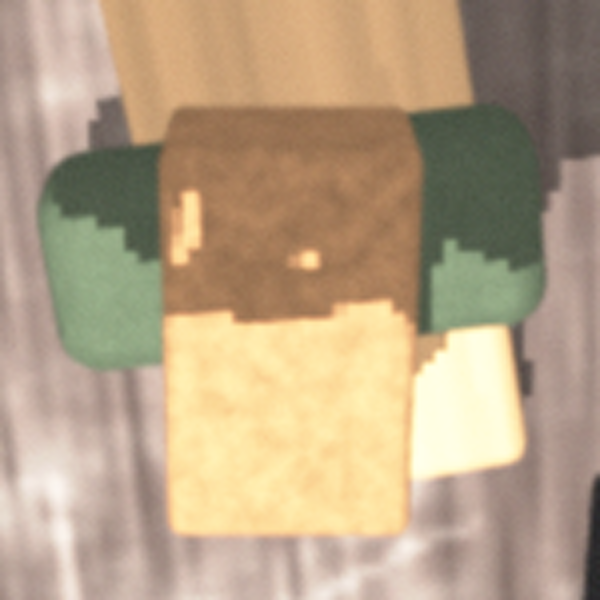

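```bash
python3 -m inch '[0.3,0.25,0,3,0,0.3,0.25,0,5,0,0.4,0.25,0,5.7,0,0.4,0.25,0,5.7,0,0.4,0.25,0,5.7,0]'; python3 - <<'E'
from h import *
s=bot.sense();print(s["tool_pos"],s["width"],s["wrist_force"])
i=bot.camera_info("wrist");R=cv2.Rodrigues(s["ee_rot"])[0]
for zt in (35,39,43,47): print(zt,[p(s["tool_pos"]+R@np.array([k*42.5*s["width"],-11,-zt]),info=i).round() for k in(-1,1)])
im=bot.camera("wrist");d=bot.camera("scene")
cv2.imwrite("pics/j.png",np.vstack([im[100:400,100:540],cv2.resize(d[150:230,320:437],(440,300),interpolation=cv2.INTER_CUBIC)]))
E
```

```text
time_s: 11.45
tool_pos: [594.9, -97.0, 21.4]
ee_rot: [3.139, -0.121, 0.0]
wrist_force: [-0.2, 0.2, 0.1]
width: 0.601
[594.86199945 -97.04415562  21.36705906] 0.6007434775405733 [-0.20081026  0.16851981  0.07568045]
35 [array([258., 257.]), array([375., 257.])]
39 [array([257., 261.]), array([376., 261.])]
43 [array([255., 266.]), array([378., 266.])]
47 [array([254., 271.]), array([379., 271.])]
```

View pics/j.png

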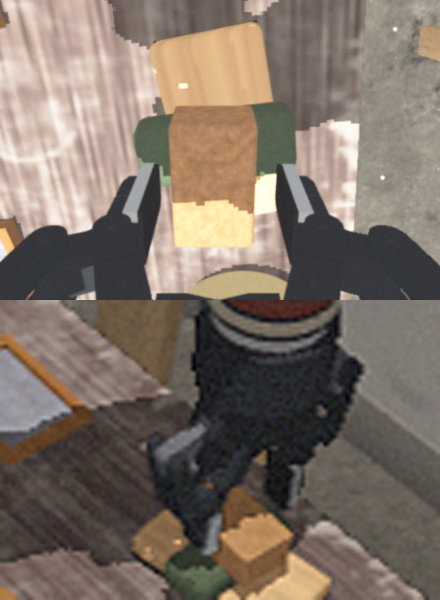

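```bash
python3 -m inch '[0.4,-0.15,0,0.5,0,0.4,-0.15,0,0.5,0,1,-0.15,0,0.5,0,1,-0.15,0,0.5,0,1,-0.15,0,0.5,0,1,-0.15,0,0.5,0,1,-0.15,0,0.5,0]';python3 -m inch '[1,0,0,-2,0,1,0,0,-4,0,1,0,0,-6,0,1,0,0,-6,0]'; python3 - <<'E'
from h import *
s=bot.sense();print(s["tool_pos"],s["width"],s["wrist_force"])
im=bot.camera("wrist");d=bot.camera("scene")
cv2.imwrite("pics/k.png",np.vstack([im[100:400,100:540],cv2.resize(d[150:230,320:437],(440,300),interpolation=cv2.INTER_CUBIC)]))
E
```

```text
time_s: 12.13
tool_pos: [593.8, -97.1, 16.8]
ee_rot: [3.139, -0.123, 0.002]
wrist_force: [-0.5, -0.5, 3.1]
width: 0.405
time_s: 12.47
tool_pos: [596.4, -97.7, 80.2]
ee_rot: [3.137, -0.122, 0.012]
wrist_force: [2.4, 0.1, -0.3]
width: 0.406
[596.44778391 -97.71069897  80.23052671] 0.405706171787112 [ 2.41807136  0.05584498 -0.34825046]
```

View pics/k.png

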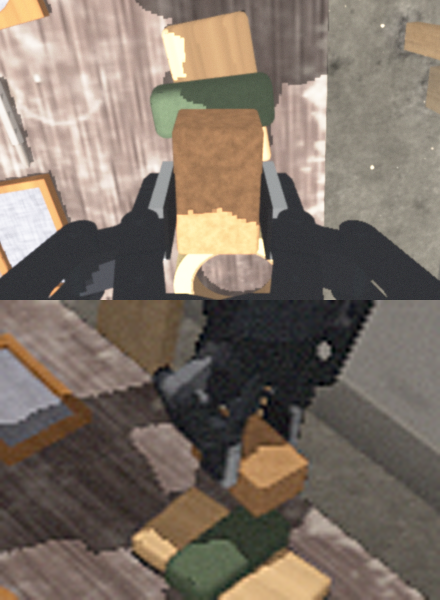

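```bash
python3 -m inch '[1,-0.4,-4,0,-0.02,1,-0.8,-8,0,-0.02,1,-1.2,-12,0,-0.02,1,-1.6,-16,0,-0.02,1,-2.05,-20,1,-0.02,1,-2.05,-20,3,-0.02,1,-2.05,-20,5,-0.02,1,-2.05,-20,5,-0.02,1,-2.05,-20,5,-0.02]'; python3 - <<'E'
from h import *
s=bot.sense();print(s["tool_pos"],s["width"],s["wrist_force"],s["ee_rot"])
im=bot.camera("wrist");d=bot.camera("scene")
cv2.imwrite("pics/l.png",np.vstack([im[100:400,100:540],cv2.resize(d[130:210,260:377],(440,300),interpolation=cv2.INTER_CUBIC)]))
E
```

```text
time_s: 13.32
tool_pos: [584.8, 104.1, 22.6]
ee_rot: [3.14, -0.09, -0.012]
wrist_force: [-0.3, -0.3, 0.6]
width: 0.403
[584.83989588 104.09093768  22.63850679] 0.40312077286441816 [-0.25866389 -0.31918177  0.56347661] [ 3.13958435 -0.0904803  -0.01160716]
```

View pics/l.png

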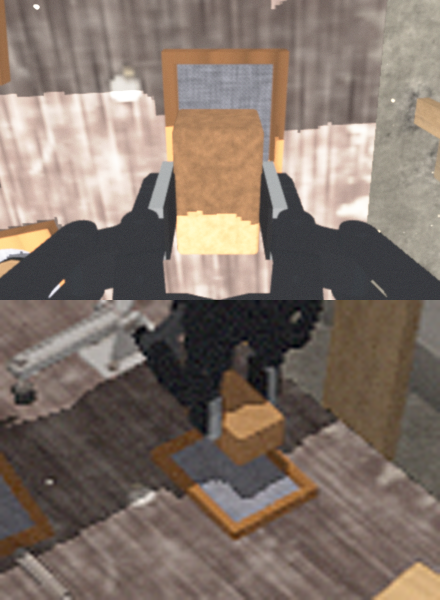

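```bash
python3 -m inch '[1,0.3,0,1,0,1,0.3,0,2.5,0,1,0.3,0,3.3,0,1,0.3,0,3.7,0,1,0.3,0,3.7,0,1,0.3,0,3.7,0]'; python3 - <<'E'
from h import *
s=bot.sense();print(s["tool_pos"],s["width"],s["wrist_force"],s["ee_rot"])
im=bot.camera("wrist");d=bot.camera("scene")
cv2.imwrite("pics/m.png",np.vstack([im[100:400,100:540],cv2.resize(d[130:210,260:377],(440,300),interpolation=cv2.INTER_CUBIC)]))
E
```

```text
time_s: 13.92
tool_pos: [591.5, 103.7, -10.9]
ee_rot: [-3.14, 0.092, 0.0]
wrist_force: [0.2, 0.4, 0.2]
width: 0.406
[591.47201468 103.73189259 -10.86267672] 0.40628163911256104 [0.22367333 0.44248306 0.16828235] [-3.14023442e+00  9.16977561e-02  5.95652832e-05]
```

View pics/m.png

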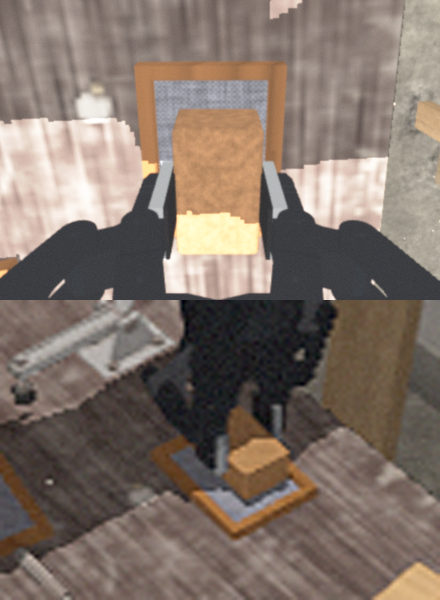

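```bash
python3 -m inch '[1,-0.15,0,0.4,0,1,-0.15,0,0.6,0,1,-0.15,0,0.6,0]'; python3 -m inch '[1,0,0,0.15,0,1,0,0,0.15,0]'; python3 - <<'E'
from h import *
s=bot.sense();print(s["tool_pos"],s["width"],s["wrist_force"],s["ee_rot"])
im=bot.camera("wrist");d=bot.camera("scene")
cv2.imwrite("pics/n.png",np.vstack([im[100:400,100:540],cv2.resize(d[130:210,260:377],(440,300),interpolation=cv2.INTER_CUBIC)]))
E
```

```text
time_s: 14.27
tool_pos: [589.3, 104.1, -17.3]
ee_rot: [3.14, -0.091, -0.001]
wrist_force: [0.1, -0.2, -1.1]
width: 0.407
time_s: 14.43
tool_pos: [589.7, 104.1, -18.6]
ee_rot: [3.14, -0.091, -0.0]
wrist_force: [0.0, -0.7, -0.2]
width: 0.403
[589.66857939 104.06133254 -18.62409621] 0.40308226068189107 [ 0.03513737 -0.71175852 -0.19751509] [ 3.14024325e+00 -9.10020145e-02 -4.67009573e-04]
```

View pics/n.png

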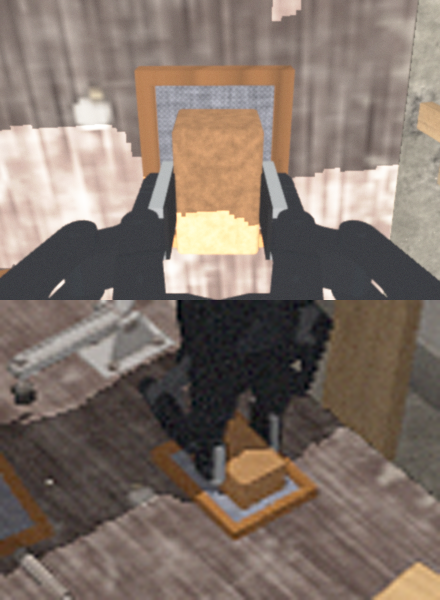

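Pocket centred laterally (cork 173–262, pocket 155–277). Lower to touch.

```bash
python3 -m inch '[1,0,0,0.1,0,1,0,0,0.1,0]'; python3 -m inch '[1,0,0,0.1,0,1,0,0,0.1,0]'; python3 -m inch '[1,0,0,0.1,0,1,0,0,0.1,0]'
```

```text
time_s: 14.7
tool_pos: [590.2, 104.1, -19.1]
ee_rot: [-3.14, 0.091, -0.001]
wrist_force: [-0.4, 0.8, -0.7]
width: 0.406
time_s: 14.87
tool_pos: [590.2, 104.0, -19.2]
ee_rot: [3.14, -0.091, -0.0]
wrist_force: [-1.9, 0.0, 6.2]
width: 0.406
time_s: 15.03
tool_pos: [590.2, 104.1, -19.2]
ee_rot: [3.14, -0.091, -0.001]
wrist_force: [-5.2, -0.4, 11.2]
width: 0.4
```

```bash
python3 -m inch '[1,0,0,-0.15,0,0.3,0,0,-0.15,0,0.2,0,0,-0.15,0,0.2,0,0,-0.15,0,0.2,0,0,-0.15,0,0.2,0,0,-4,0,0.2,0,0,-8,0,0.2,0,0,-10,0,0.2,0,0,-10,0]'; python3 - <<'E'
from h import *
s=bot.sense();print(s["tool_pos"],s["width"],s["wrist_force"],s["ee_rot"])
im=bot.camera("wrist");d=bot.camera("scene")
cv2.imwrite("pics/o.png",np.vstack([im[100:400,100:540],cv2.resize(d[130:210,260:377],(440,300),interpolation=cv2.INTER_CUBIC)]))
E
```

```text
time_s: 15.78
tool_pos: [595.2, 104.4, 85.2]
ee_rot: [-3.139, 0.091, -0.019]
wrist_force: [1.2, 0.1, 0.5]
width: 0.804
[595.24335933 104.38621713  85.20484188] 0.8036623641320829 [1.24293612 0.05200139 0.50856216] [-3.13915756  0.09094363 -0.01894601]
```

View pics/o.png

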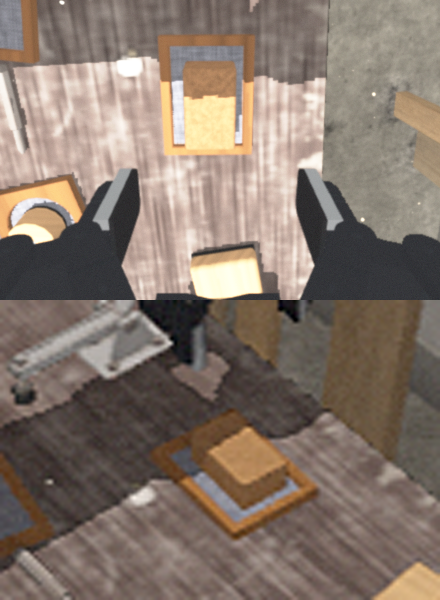

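```bash
python3 -m inch '[0.2,0.3,4,-2,-0.12,0.2,0.6,8,-2,-0.24,0.2,0.9,12,-2,-0.36,0.2,1.2,16,-2,-0.48,0.2,1.4,19.8,-2,-0.6,0.2,1.4,19.8,-2,-0.72,0.2,1.4,19.8,-2,-0.84,0.2,1.4,19.8,-2,-0.96,0.2,1.4,19.8,-2,-1.08,0.2,1.4,19.8,-2,-1.2,0.2,1.4,19.8,-2,-1.32,0.2,1.4,19.8,0,-1.44,0.2,1.4,19.8,0,-1.56,0.2,1.4,19.8,0,-1.65,0.2,1.4,19.8,0,-1.65,0.2,1.4,19.8,0,-1.65]'; python3 - <<'E'
from h import *
s=bot.sense();i=bot.camera_info("wrist");im=bot.camera("wrist");t=bot.camera("top")
print(s["tool_pos"],s["width"],s["wrist_force"],s["ee_rot"])
import pickle;pickle.dump((s,i),open("w3.pkl","wb"));cv2.imwrite("pics/w3.png",im);cv2.imwrite("pics/t3.png",t)
cv2.imwrite("pics/t3z.png",np.vstack([cv2.resize(im[130:290,200:440],(720,480),interpolation=cv2.INTER_CUBIC)]))
cv2.imwrite("pics/t3c.png",cv2.resize(t[150:270,235:335],None,fx=6,fy=5,interpolation=cv2.INTER_CUBIC)[:600])
a=np.deg2rad(-3.3);c,sn=np.cos(a),np.sin(a)
print([((p([588.8+c*x-sn*y,104.2+sn*x+c*y,30])-[235,150])*[6,5]).round() for x,y in[(-18,30),(18,30),(18,-30),(-18,-30)]])
E
```

```text
time_s: 17.22
tool_pos: [590.7, -94.0, 76.4]
ee_rot: [-2.198, -2.24, 0.003]
wrist_force: [0.9, -0.5, -0.0]
width: 0.796
[590.70616579 -93.99585673  76.36396304] 0.7962922544514096 [ 0.87676818 -0.52486975 -0.04296048] [-2.19804149 -2.23970865  0.00293266]
[array([100., 143.]), array([111.,  62.]), array([276.,  72.]), array([267., 154.])]
```

View pics/t3z.png

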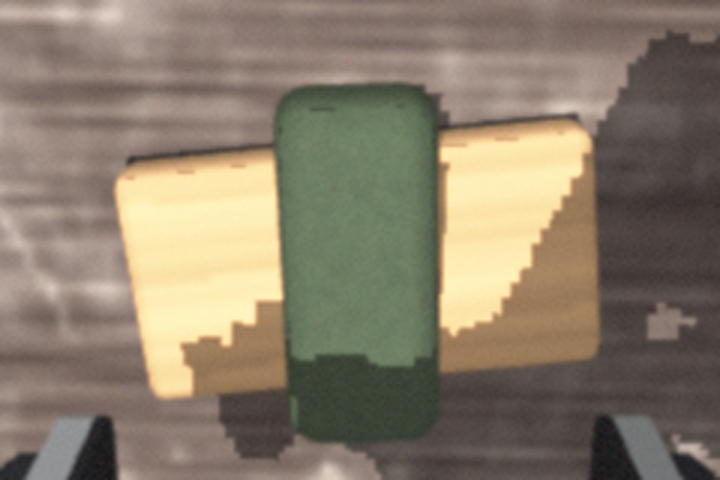

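View pics/t3c.png

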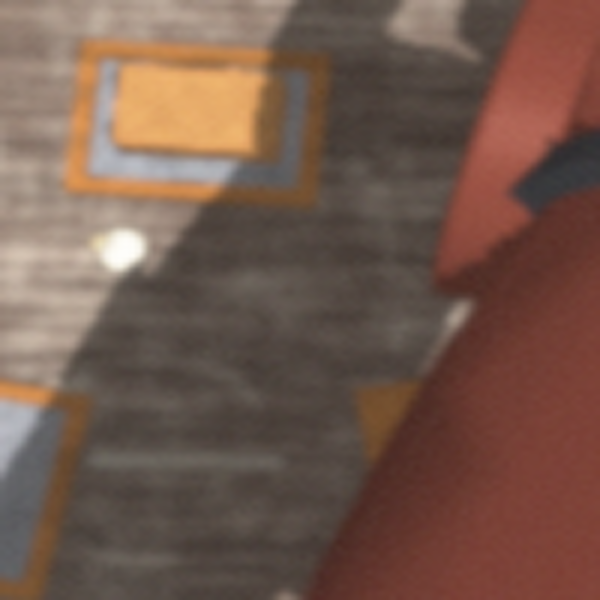

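```bash
python3 - <<'E'
from h import *
import pickle;s,i=pickle.load(open("w3.pkl","rb"))
f=lambda u,v:(200+u/3,130+v/3)
for u,v in [(276,150),(440,150),(288,400),(438,400),(355,105),(365,440)]: print(u,v,w(f(u,v),40,info=i)[:2].round(1))
b=[w(f(*q),20,info=i)[:2] for q in[(116,178),(588,128),(600,356),(155,397)]];print(cv2.minAreaRect(np.float32(b)))
E
```

```text
276 150 [ 564.4 -110.7]
440 150 [563.8 -77.2]
288 400 [ 621.5 -108.3]
438 400 [620.9 -75.1]
355 105 [554.7 -94.7]
365 440 [631.2 -91. ]
((597.6693725585938, -91.62494659423828), (56.244606018066406, 107.43053436279297), 6.860526084899902)
```

```bash
python3 -m inch '[0.3,0.1,0.1,3,-0.015,0.3,0.1,0.1,6,-0.015,0.4,0.1,0.1,7.5,-0.015,0.4,0.1,0.1,7.5,-0.015,0.4,0.1,0.1,7.5,-0.015,0.4,0.1,0.1,7.5,-0.015]'; python3 - <<'E'
from h import *
s=bot.sense();print(s["tool_pos"],s["width"],s["wrist_force"],s["ee_rot"])
im=bot.camera("wrist");d=bot.camera("scene")
cv2.imwrite("pics/q.png",np.vstack([im[100:400,100:540],cv2.resize(d[150:230,320:437],(440,300),interpolation=cv2.INTER_CUBIC)]))
E
```

```text
time_s: 17.82
tool_pos: [594.5, -93.8, 4.9]
ee_rot: [2.18, 2.259, 0.002]
wrist_force: [0.5, -0.5, 1.0]
width: 0.602
[594.54797149 -93.77360482   4.87087939] 0.6021064765684538 [ 0.50368727 -0.46046954  1.00673908] [2.18006217e+00 2.25926801e+00 1.67944305e-03]
```

View pics/q.png

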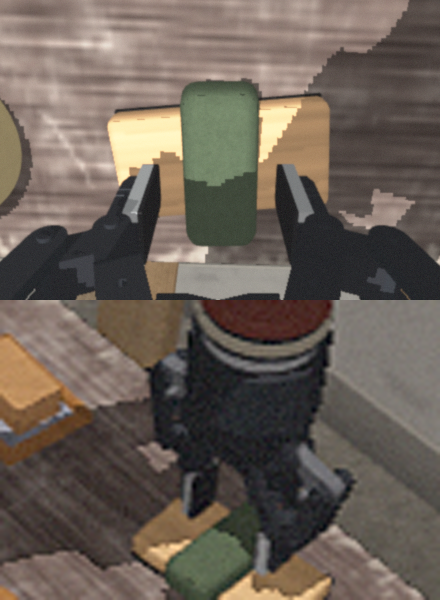

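```bash
python3 -m inch '[0.4,0.1,0,0.6,0,0.4,0.1,0,1.0,0,0.4,0.1,0,1.0,0,1,0.1,0,1.0,0,1,0.1,0,1.0,0,1,0.1,0,1.0,0,1,0.1,0,1.0,0,1,0.1,0,1.0,0]';python3 -m inch '[1,0,0,-2,0,1,0,0,-4,0,1,0,0,-6,0,1,0,0,-6,0,1,0,0,-6,0]'; python3 - <<'E'
from h import *
s=bot.sense();print(s["tool_pos"],s["width"],s["wrist_force"],s["ee_rot"])
im=bot.camera("wrist");d=bot.camera("scene")
cv2.imwrite("pics/r.png",np.vstack([im[100:400,100:540],cv2.resize(d[150:230,320:437],(440,300),interpolation=cv2.INTER_CUBIC)]))
E
```

```text
time_s: 18.58
tool_pos: [593.7, -92.5, -6.1]
ee_rot: [2.18, 2.261, 0.001]
wrist_force: [1.1, 0.4, 1.4]
width: 0.378
time_s: 19.0
tool_pos: [594.4, -92.8, 54.6]
ee_rot: [2.179, 2.259, 0.002]
wrist_force: [-0.7, 1.0, -1.1]
width: 0.377
[594.44792194 -92.76193002  54.63480521] 0.377095856783661 [-0.66489537  0.97919464 -1.11356379] [2.17904    2.25935377 0.00226225]
```

View pics/r.png

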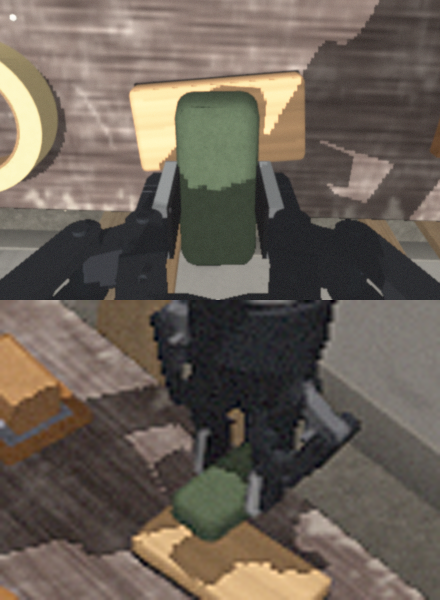

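```bash
python3 -m inch '[1,-1,-3,-2,0.12,1,-3,-6,-2,0.24,1,-5,-9,-2,0.36,1,-7.5,-12,-2,0.48,1,-10,-15,-2,0.6,1,-11.2,-16.9,-2,0.72,1,-11.2,-16.9,-2,0.84,1,-11.2,-16.9,-2,0.96,1,-11.2,-16.9,-1,1.08,1,-11.2,-16.9,0,1.2,1,-11.2,-16.9,1,1.32,1,-11.2,-16.9,2,1.44,1,-11.2,-16.9,3,1.503,1,-11.2,-16.9,4,1.503,1,-11.2,-16.9,4,1.503,1,-11.2,-16.9,4,1.503,1,-11.2,-16.9,4,1.503]'; python3 - <<'E'
from h import *
s=bot.sense();print(s["tool_pos"],s["width"],s["wrist_force"],s["ee_rot"])
im=bot.camera("wrist");d=bot.camera("scene")
cv2.imwrite("pics/u.png",np.vstack([im[50:350,100:540],cv2.resize(d[240:340,300:447],(440,300),interpolation=cv2.INTER_CUBIC)]))
E
```

```text
time_s: 20.52
tool_pos: [428.3, -210.4, 13.4]
ee_rot: [-3.137, -0.165, 0.001]
wrist_force: [0.5, 0.6, -1.2]
width: 0.375
[ 428.33198694 -210.36336612   13.36974239] 0.3747033677383144 [ 0.47129265  0.56456359 -1.15215067] [-3.13691110e+00 -1.64883497e-01  7.00865706e-04]
```

View pics/u.png

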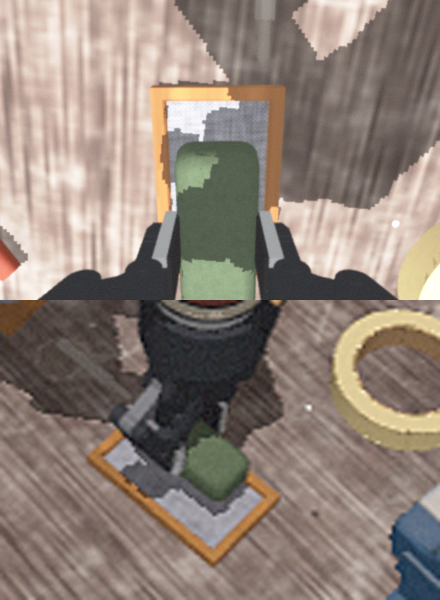

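```bash
python3 -m inch '[1,0,0,1,0,1,0,0,2,0,1,0,0,2.7,0,1,0,0,2.7,0,1,0,0,2.7,0]'; python3 - <<'E'
from h import *
s=bot.sense();print(s["tool_pos"],s["width"],s["wrist_force"],s["ee_rot"])
i=bot.camera_info("wrist");im=bot.camera("wrist");d=bot.camera("scene")
cv2.imwrite("pics/v.png",np.vstack([im[50:350,100:540],cv2.resize(d[240:340,300:447],(440,300),interpolation=cv2.INTER_CUBIC)]))
R=cv2.Rodrigues(s["ee_rot"])[0];
for c in([0,-41],[-18,-41],[18,-41]): print("hone bottom/top edge",[ (p(s["tool_pos"]+R@np.array([c[0],c[1],-z]),info=i)-[100,50]).round() for z in(26.3,46.3)])
print("tray inner far edge if centred",[ (p(s["tool_pos"]+R@np.array([x,-57,s["tool_pos"][2]-9]),info=i)-[100,50]).round() for x in(-34,34)])
E
```

```text
time_s: 21.03
tool_pos: [427.4, -209.8, -14.5]
ee_rot: [-3.136, -0.163, 0.003]
wrist_force: [-0.2, -0.4, -0.6]
width: 0.377
[ 427.44514778 -209.77679524  -14.52494266] 0.37714766952404843 [-0.21672807 -0.41349029 -0.57619104] [-3.13576465 -0.16328452  0.00322125]
hone bottom/top edge [array([217., 135.]), array([217., 150.])]
hone bottom/top edge [array([175., 135.]), array([169., 150.])]
hone bottom/top edge [array([258., 135.]), array([264., 150.])]
tray inner far edge if centred [array([137.,  97.]), array([297.,  97.])]
```

View pics/v.png

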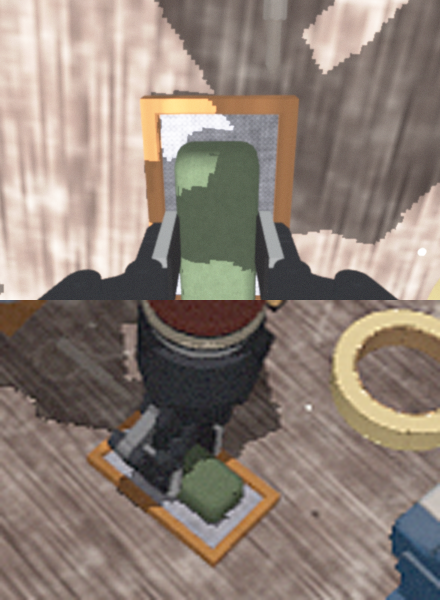

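```bash
python3 -m inch '[1,0.15,0,0.4,0,1,0.15,0,0.6,0,1,0.15,0,0.6,0]'; python3 -m inch '[1,0,0,0.1,0,1,0,0,0.1,0]'; python3 -m inch '[1,0,0,0.1,0,1,0,0,0.1,0]'; python3 -m inch '[1,0,0,0.1,0,1,0,0,0.1,0]'
```

```text
time_s: 21.38
tool_pos: [429.8, -210.2, -19.7]
ee_rot: [-3.137, -0.163, 0.001]
wrist_force: [-0.2, 0.4, -0.9]
width: 0.377
time_s: 21.55
tool_pos: [429.9, -210.3, -20.5]
ee_rot: [-3.137, -0.163, 0.0]
wrist_force: [0.6, 0.9, -0.1]
width: 0.377
time_s: 21.72
tool_pos: [429.9, -210.3, -21.5]
ee_rot: [-3.137, -0.163, 0.0]
wrist_force: [0.1, -0.9, -0.9]
width: 0.38
time_s: 21.88
tool_pos: [430.1, -210.4, -22.2]
ee_rot: [3.137, 0.163, 0.0]
wrist_force: [0.1, 0.6, 0.9]
width: 0.377
```

```bash
python3 -m inch '[1,0,0,0.1,0,1,0,0,0.1,0]'; python3 -m inch '[1,0,0,0.1,0,1,0,0,0.1,0]'
```

```text
time_s: 22.05
tool_pos: [430.1, -210.4, -22.2]
ee_rot: [-3.137, -0.163, 0.001]
wrist_force: [-2.5, 2.8, 9.2]
width: 0.379
time_s: 22.22
tool_pos: [430.1, -210.4, -22.2]
ee_rot: [-3.137, -0.164, 0.002]
wrist_force: [-6.8, 3.9, 16.8]
width: 0.381
```

```bash
python3 -m inch '[1,0,0,-0.2,0,0.3,0,0,-0.2,0,0.2,0,0,-0.2,0,0.2,0,0,-0.2,0,0.2,0,0,-0.2,0,0.2,0,0,-4,0,0.1,0,0,-8,0,0.1,0,0,-10,0,0.1,0,0,-10,0]'; python3 - <<'E'
from h import *
s=bot.sense();print(s["tool_pos"],s["width"],s["wrist_force"],s["ee_rot"])
im=bot.camera("wrist");d=bot.camera("scene")
cv2.imwrite("pics/x.png",np.vstack([im[50:350,100:540],cv2.resize(d[240:340,300:447],(440,300),interpolation=cv2.INTER_CUBIC)]))
E
```

```text
time_s: 22.97
tool_pos: [434.2, -213.2, 81.0]
ee_rot: [3.131, 0.163, 0.014]
wrist_force: [1.5, -0.8, 0.6]
width: 0.901
[ 434.19473938 -213.16213507   81.0372217 ] 0.9005001918370221 [ 1.4983747  -0.83263848  0.59082902] [3.13061048 0.16298967 0.01386082]
```

View pics/x.png

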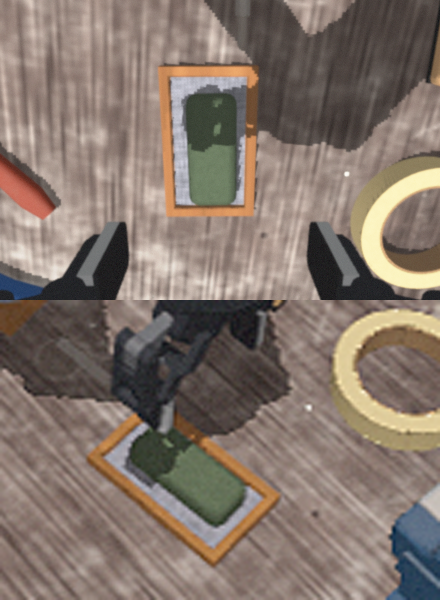

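```bash
python3 -m inch '[0,3.6,-2,0,0,0,7.2,-4,0,0,0,10.8,-6,0,0,0,14.4,-8,0,0,0,17.9,-10,0,-0.015,0,17.9,-10,0,-0.015,0,17.9,-10,0,-0.015,0,17.9,-10,0,-0.015]'; python3 - <<'E'
from h import *
s=bot.sense();i=bot.camera_info("wrist");im=bot.camera("wrist")
print(s["tool_pos"],s["width"],s["wrist_force"],s["ee_rot"])
import pickle;pickle.dump((s,i),open("w4.pkl","wb"));cv2.imwrite("pics/w4.png",im)
cv2.imwrite("pics/w4z.png",cv2.resize(im[130:330,200:440],(720,600),interpolation=cv2.INTER_CUBIC))
E
```

```text
time_s: 23.73
tool_pos: [595.4, -91.8, 73.0]
ee_rot: [-3.135, -0.188, 0.008]
wrist_force: [-0.4, -0.1, 0.1]
width: 0.996
[595.36404454 -91.77268488  73.04000692] 0.9955141265962816 [-0.41851521 -0.13431788  0.08341377] [-3.1347739  -0.18781374  0.00788132]
```

View pics/w4z.png

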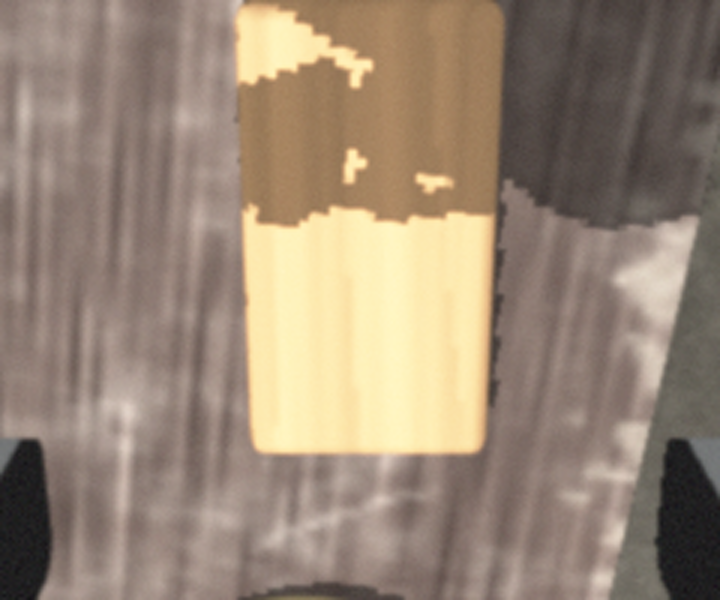

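```bash
python3 - <<'E'
from h import *
import pickle;s,i=pickle.load(open("w4.pkl","rb"));R=cv2.Rodrigues(s["ee_rot"])[0]
P=[w((200+u/3,130+v/3),20,info=i) for u,v in[(238,10),(503,10),(486,452),(252,452)]]
for q in P: print(q.round(1),(R.T@(q-s["tool_pos"])).round(1))
print(np.mean([R.T@(q-s["tool_pos"]) for q in P],0))
E
```

```text
[565.2 -42.7  20. ] [-23.8 -52.3  53.2]
[620.6 -36.   20. ] [ 32.  -52.3  53. ]
[ 634.  -141.5   20. ] [32.7 54.1 52.8]
[ 577.5 -148.4   20. ] [-24.2  54.2  53.1]
[ 4.15615363  0.92553845 53.01880872]
```

```bash
python3 -m inch '[0,0.25,0.1,3,0,0,0.25,0.1,6,0,0,0.25,0.1,8.5,0,0.1,0.25,0.1,9.2,0,0.1,0.25,0.1,9.2,0,0.1,0.25,0.1,9.2,0]'; python3 - <<'E'
from h import *
s=bot.sense();i=bot.camera_info("wrist");print(s["tool_pos"],s["width"],s["wrist_force"],s["ee_rot"])
R=cv2.Rodrigues(s["ee_rot"])[0]
for zt in (39,45,51,57): print(zt,[(p(s["tool_pos"]+R@np.array([k*42.5*s["width"],-11,-zt]),info=i)-[100,50]).round() for k in(-1,1)])
im=bot.camera("wrist");d=bot.camera("scene")
cv2.imwrite("pics/y.png",np.vstack([im[50:350,100:540],cv2.resize(d[150:240,310:442],(440,300),interpolation=cv2.INTER_CUBIC)]))
E
```

```text
time_s: 24.28
tool_pos: [599.5, -93.7, -16.2]
ee_rot: [-3.136, -0.185, 0.001]
wrist_force: [-0.3, -0.2, -0.2]
width: 0.901
[599.52399838 -93.71156602 -16.19221231] 0.9009319639316425 [-0.29230403 -0.22889801 -0.2430275 ] [-3.13602037e+00 -1.84733698e-01  9.36808876e-04]
39 [array([127., 211.]), array([306., 211.])]
45 [array([124., 218.]), array([310., 218.])]
51 [array([120., 226.]), array([314., 226.])]
57 [array([116., 234.]), array([318., 234.])]
```

View pics/y.png

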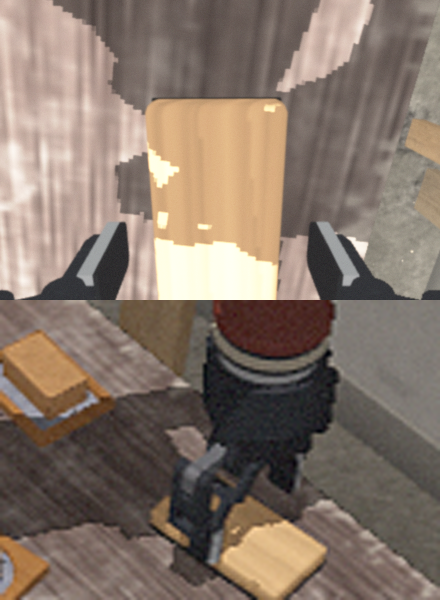

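```bash
python3 -m inch '[0.1,0,0,0.7,0,0.1,0,0,1.3,0,0.1,0,0,1.3,0,0.1,0,0,1.3,0]'
```

```text
time_s: 24.72
tool_pos: [599.7, -92.8, -29.8]
ee_rot: [-3.136, -0.187, 0.001]
wrist_force: [0.1, 0.4, -0.3]
width: 0.898
```

```bash
python3 -m inch '[0.2,0,0,0.15,0,1,0,0,0.15,0,1,0,0,0.15,0,1,0,0,0.15,0,1,0,0,0.15,0,1,0,0,0.15,0,1,0,0,0.15,0]';python3 -m inch '[1,0,0,-1,0,1,0,0,-3,0,1,0,0,-5,0,1,0,0,-5,0,1,0,0,-5,0]'; python3 - <<'E'
from h import *
s=bot.sense();print(s["tool_pos"],s["width"],s["wrist_force"],s["ee_rot"])
im=bot.camera("wrist");d=bot.camera("scene")
cv2.imwrite("pics/z.png",np.vstack([im[50:350,100:540],cv2.resize(d[150:240,310:442],(440,300),interpolation=cv2.INTER_CUBIC)]))
E
```

```text
time_s: 25.3
tool_pos: [600.7, -93.0, -30.5]
ee_rot: [3.136, 0.187, 0.001]
wrist_force: [1.5, -0.2, 2.6]
width: 0.663
time_s: 25.72
tool_pos: [601.4, -93.3, 20.5]
ee_rot: [3.135, 0.187, 0.005]
wrist_force: [-0.2, -0.6, -0.5]
width: 0.664
[601.37241118 -93.32866971  20.49490055] 0.6636621244977136 [-0.15820386 -0.58291037 -0.51797891] [3.13499652 0.18669382 0.00454408]
```

View pics/z.png

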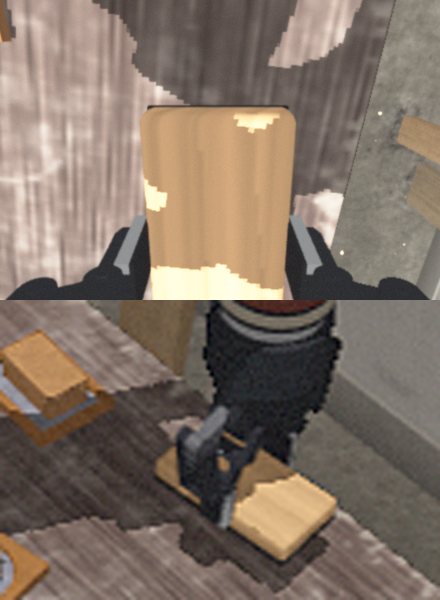

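```bash
python3 -m inch '[1,0,0,-3,0,1,-1,-3,-5,0,1,-2.3,-6,-5,0.05,1,-3.6,-9.5,-5,0.1,1,-5,-13,-5,0.15,1,-6.4,-16.5,-5,0.2,1,-7.8,-20,-5,0.25,1,-9.2,-23.5,-5,0.29,1,-10.5,-27,-5,0.29,1,-11.7,-30,-5,0.29,1,-12.7,-32.7,-3,0.29,1,-12.7,-32.7,-1,0.29,1,-12.7,-32.7,1,0.29,1,-12.7,-32.7,1,0.29,1,-12.7,-32.7,1,0.29,1,-12.7,-32.7,1,0.29]'; python3 - <<'E'
from h import *
s=bot.sense();i=bot.camera_info("wrist");print(s["tool_pos"],s["width"],s["wrist_force"],s["ee_rot"])
im=bot.camera("wrist");d=bot.camera("scene")
cv2.imwrite("pics/ba.png",np.vstack([im[50:350,100:540],cv2.resize(d[140:230,180:312],(440,300),interpolation=cv2.INTER_CUBIC)]))
R=cv2.Rodrigues(s["ee_rot"])[0]
print("tray far corners if centred",[ (p(s["tool_pos"]+R@np.array([x,-71,s["tool_pos"][2]-9]),info=i)-[100,50]).round() for x in(-45,45)])
E
```

```text
time_s: 27.15
tool_pos: [435.3, 216.4, 9.0]
ee_rot: [3.13, -0.269, -0.001]
wrist_force: [-0.5, 0.1, -1.1]
width: 0.661
[435.26853598 216.36749974   9.03832144] 0.6611938585198014 [-0.48459826  0.07992116 -1.14313524] [ 3.12974458e+00 -2.68979245e-01 -1.00084039e-03]
tray far corners if centred [array([122.,  60.]), array([311.,  59.])]
```

View pics/ba.png

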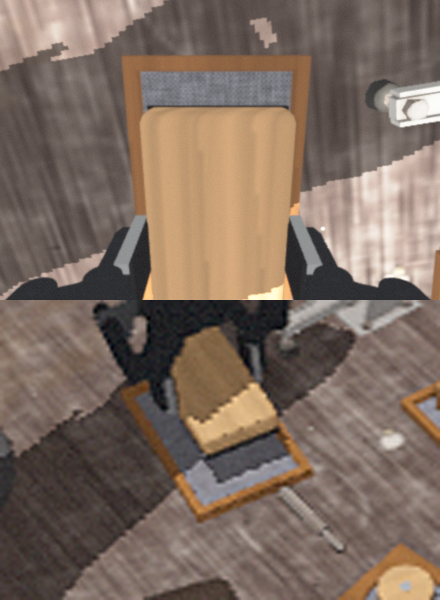

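```bash
python3 -m inch '[1,0,0,1,0,1,0,0,2.2,0,1,0,0,3.0,0,1,0,0,3.0,0,1,0,0,3.0,0]'; python3 - <<'E'
from h import *
s=bot.sense();i=bot.camera_info("wrist");print(s["tool_pos"],s["width"],s["wrist_force"],s["ee_rot"])
im=bot.camera("wrist");d=bot.camera("scene")
cv2.imwrite("pics/bb.png",np.vstack([im[50:350,100:540],cv2.resize(d[140:230,180:312],(440,300),interpolation=cv2.INTER_CUBIC)]))
E
```

```text
time_s: 27.67
tool_pos: [434.7, 216.3, -21.4]
ee_rot: [3.129, -0.269, -0.002]
wrist_force: [-0.4, -0.8, -0.9]
width: 0.656
[434.74356105 216.28789142 -21.43667844] 0.6564211463107209 [-0.36962725 -0.83457812 -0.91299655] [ 3.12949942e+00 -2.68763748e-01 -2.06929346e-03]
```

View pics/bb.png

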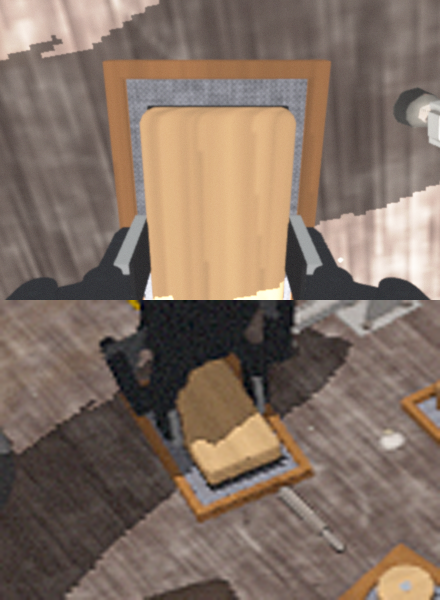

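Centred (board 143–293, pocket 126–308). Lower to touch in small steps.

```bash
python3 -m inch '[1,0,0,0.2,0,1,0,0,0.3,0,1,0,0,0.3,0]'; python3 -m inch '[1,0,0,0.1,0,1,0,0,0.1,0]'; python3 -m inch '[1,0,0,0.1,0,1,0,0,0.1,0]'
```

```text
time_s: 28.02
tool_pos: [435.4, 216.7, -23.8]
ee_rot: [-3.13, 0.268, -0.0]
wrist_force: [-1.0, 0.3, -0.9]
width: 0.661
time_s: 28.18
tool_pos: [435.3, 216.6, -24.9]
ee_rot: [3.13, -0.268, 0.0]
wrist_force: [-0.3, 0.3, -0.3]
width: 0.659
time_s: 28.35
tool_pos: [435.2, 216.6, -26.0]
ee_rot: [3.13, -0.268, -0.0]
wrist_force: [-0.2, -0.3, -0.9]
width: 0.661
```

```bash
python3 -m inch '[1,0,0,0.1,0,1,0,0,0.1,0]'; python3 -m inch '[1,0,0,0.1,0,1,0,0,0.1,0]'
```

```text
time_s: 28.52
tool_pos: [435.4, 216.7, -26.6]
ee_rot: [3.13, -0.268, -0.0]
wrist_force: [-0.1, -0.6, 1.5]
width: 0.661
time_s: 28.68
tool_pos: [435.4, 216.7, -26.6]
ee_rot: [3.13, -0.268, -0.001]
wrist_force: [-3.3, -1.9, 9.8]
width: 0.658
```

```bash
python3 -m inch '[1,0,0,-0.1,0,0.2,0,0,-0.1,0,0,0,0,-0.1,0,0,0,0,-0.1,0,0,0,0,-0.1,0,0,0,0,-2,0,0,0,0,-6,0,0,0,0,-10,0,0,0,0,-14,0,0,0,0,-18,0,0,0,0,-20,0,0,0,0,-20,0,0,0,0,-20,0]'; python3 - <<'E'
from h import *
s=bot.sense();i=bot.camera_info("wrist");print(s["tool_pos"],s["width"],s["wrist_force"],s["ee_rot"])
im=bot.camera("wrist");d=bot.camera("scene");t=bot.camera("top")
cv2.imwrite("pics/ca.png",im)
cv2.imwrite("pics/cb.png",cv2.resize(d[140:340,190:450],None,fx=3,fy=3,interpolation=cv2.INTER_CUBIC))
cv2.imwrite("pics/cc.png",cv2.resize(t[140:300,170:460],None,fx=2.7,fy=2.7,interpolation=cv2.INTER_CUBIC))
E
```

```text
time_s: 29.77
tool_pos: [436.5, 217.0, 173.7]
ee_rot: [-3.129, 0.268, -0.006]
wrist_force: [0.3, -0.2, -0.8]
width: 0.995
[436.4840831  217.03524066 173.7455971 ] 0.9946333507319683 [ 0.26989548 -0.21019569 -0.75215252] [-3.12857907  0.26814716 -0.0057063 ]
```

View pics/ca.png

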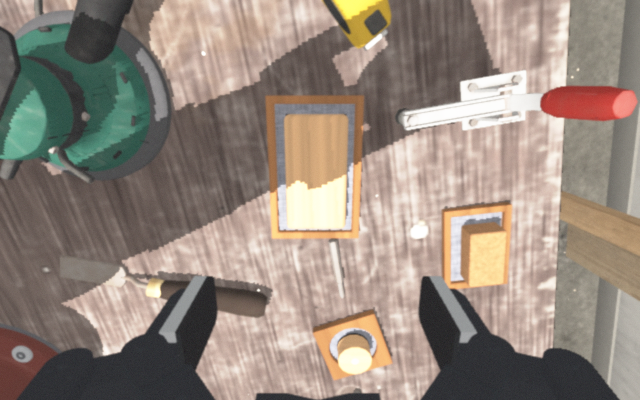

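View pics/cb.png

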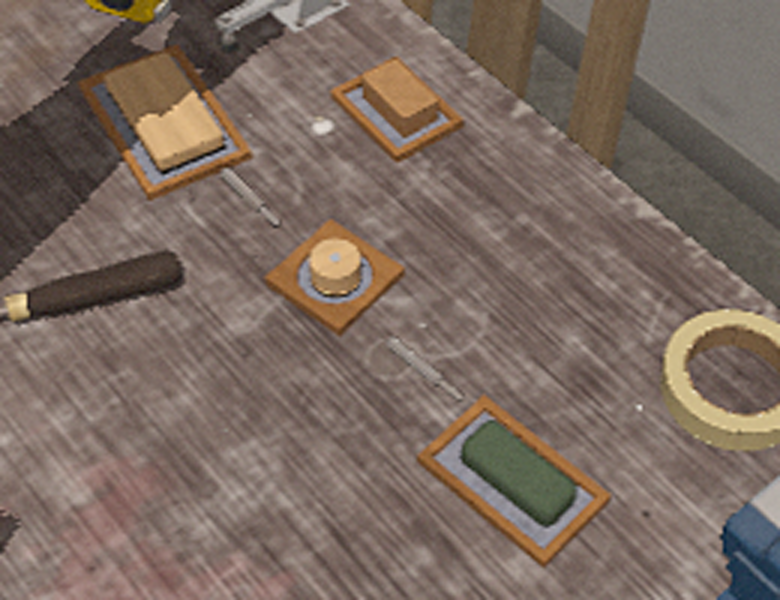

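View pics/cc.png

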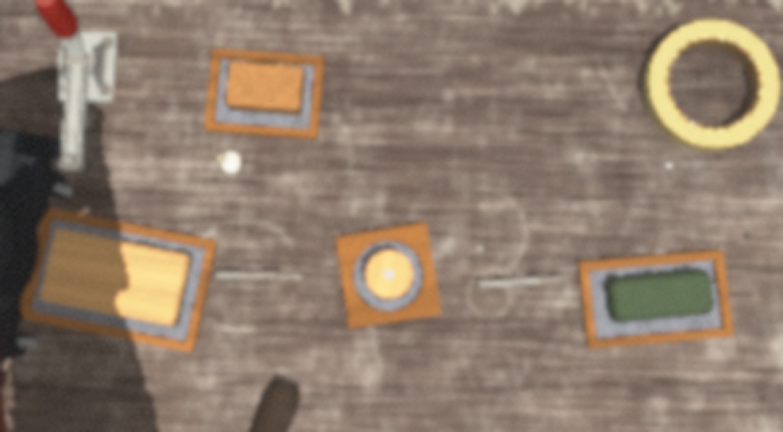

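```bash
python3 -c "
from plant import bot
print(bot.close_job(), bot.sense()['time_s'])"
```

```text
the job is handed in; nothing more can be done
the job is handed in; nothing more can be done
```

I took the stack apart from the top and set the puck, cork, hone and board in their matching pockets in that order, finishing each before the next. The job was handed in just after 29.8 s, well under the 106 s limit.

- **Final state:** the last top, scene and wrist pictures show all four pieces right side up inside their pockets. The gripper was open, about 200 mm above where it let go of the board, and touching nothing.
- **Flatness:** each piece touched down within about 0.5 mm of the height I calculated for the pocket floor. The highest force I read was about 20 N.
- **Gripper tips:** the pictures showed the tips about 36 to 55 mm behind the reported TCP, depending on the opening, which disagrees with the tool description. A trial close at the described height missed the puck, so I worked from the measured tip height. The upper-half grasps, with the tips clear of the piece below and the rims, therefore rest on that measured height.
- **Positions:** the top and wrist cameras disagreed by about 1.5 mm, so I used values between the two. I corrected sideways over the cork and hone trays by up to 3 mm before lowering.

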